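# Crank the specimen sled to the marker and lock it

### The arm

A 7-joint arm with a two-finger parallel gripper is mounted at the origin on the work surface. World frame = base frame: x ahead of the robot, y to its left, z up, the work surface at z = 0. Lengths are in m, angles in rad, forces in N, time in s.
With the tool pointing down it reaches from about 0.425 to 0.925 m from the base axis. Payload 6.8 kg.
Tool frame: the origin (TCP) lies midway between the tips of the shut fingers; the grasp point (between the pads) lies 19 mm behind it; z points along the fingers, y is the direction in which the jaws open and shut (so a half turn about z gives the same grasp; the last joint's range is limited). The gripper opens to 88 mm and grips with 3 to 60 N. Pads are 20 mm wide; open, the fingers measure 115 mm over their backs; the gripper's body (75 mm by 178 mm) begins 61 mm behind the grasp point.
Start: joints at [-1.316, 0.477, 0.022, 1.555, -0.011, 1.109, -0.083], TCP at [0.24, 0.631, 0.223] pointing down, gripper open.
Joint ranges: [-2.96, 2.96], [-0.34, 2.1], [-1.41, 1.46], [0.24, 2.44], [-1.37, 4.51], [0.17, 1.92], [-2.96, 2.96]. Speed limits (rad/s): [2.39, 2.39, 3.14, 3.14, 3.14, 3.14, 3.14].

### API

Orientations are given as a rotation vector (axis times angle).
In Python, from bench import env gives the robot as it stands.
- The arm moves only by the tool arm_command, never from a script. Its argument "moves" is a list of rows, each a list of 3 entries, a list of its own where there are three numbers: the shift along the world's x, y, z in cm, then the turn about the world's z in degrees, then the gripper command: -1 is shut, 1 is fully open, values between are in proportion. In form: [[[x, y, z], spin, fingers], ...]. A call has 1 to 12 rows; each row shifts and turns the pose as measured when the row begins; what a row does not reach is not made up. A row lasts 1/12 s, in which the tool goes at most 41.7 mm and 7.16 degrees, less where a joint would pass 70% of its speed; a pose out of reach is approached as far as the arm can. A call is refused whole if a number of a shift passes 4.17 or a number of a turn 7.16, either way. A call with a gripper value outside its range is refused whole. The fingers move at their own pace and stop on an object; the grip force is fixed at half the most. Time passes only in rows, so rows that do not move let the fingers close. It gives the time, the measured TCP pose, the force and the opening at its end, in the units of the state.
- env.sense(): the state, without advancing time (a new reading comes with each control period).
- env.read_camera(name): name is "scene" or "top" or "wrist"; returns a dict with "img" (420x560x3 uint8, red, green, blue), "range_z" (420x560 float32, m along the optical axis (not along the pixel's ray), 0 where there is no reading), "fx", "fy", "cx", "cy" (pixels), "world_from_camera" (4x4, takes a point from camera to world coordinates); the wrist camera has in their place "hand_eye" (4x4, takes a point from camera to tool coordinates, whose origin is the TCP and whose axes are the flange's). Camera axes: x right, y up, looking along -z (the intrinsics and any distortion apply to the point x, -y, -z); pixel columns grow to the right and rows downward; lengths in m; the calibration is good to about 2 mm. The wrist camera is an equidistant fisheye: a pixel r from the principal point sees the ray r / f radians off the axis. A picture is of the moment at which its call begins: read the wrist's pose just before it.
- env.close_job(): hands the job in, once; it reports no verdict.
Trained networks look in a picture, given as the dict that the camera call returned (one of the last four; its "shot" number tells which), for a name from the list of things; names that differ only in an ending like _2 or _b are one class to them, and where a whole thing is asked for, a point or a joint stands for the part that bears it (a point fixed in the world has none). Each returns a list of dicts, best first, with "p" (0 to 1); they miss things now and then, are a little off and sometimes report something else, mostly with a low value. They report only what shows in the picture. A call takes as long as a camera call.
- env.find_in(picture, target): "at" ([x, y, z] in m, in world coordinates, good to about 4 mm: the middle of the surface that is visible of it).
- env.regions_of(picture, target): "mask" (420x560 bool, what is visible of it).
- env.spot_point(picture, target): "at" ([x, y, z] in m, in world coordinates, good to about 4 mm: a listed point, or the origin of a listed thing).
The state is a dict: "t": time; "q": joint angles; "joint_vel": joint speeds; "joint_efforts": joint torques, N m; "tool_pos": TCP position; "eef_rot": TCP orientation; "contact_force": force on the tool from outside, world axes, zero at the start; "moment": the same for the moment, N m; "grip_width": finger opening in m.
Only numpy, scipy, OpenCV 4.12 (cv2) and the standard library are available. Lean on these libraries where they do the work, as an engineer would, in place of code of your own. Each camera call takes 0.05 s, during which the arm holds its last target.

### The job

Set up the wear tester: turn the hand crank clockwise, as seen from above, until the pointed nose of the sled stands right opposite the pointed nose of the marker on the rail. Then lock the sled with the black knob on top of it: push the knob down against its spring, turn it clockwise a quarter turn to its stop, and let it spring back up to seat. Let go of everything at the end and do not disturb the other things on the bench.

Things in the scene. Friction and masses are not known exactly. Their poses are not given: they have to be found in the camera images.
- tester: Fixed bench machine with a green base 220 x 500 x 40 mm, a white crank housing 150 x 140 mm (top at z 90) at its +y end, and a low white block (top at z 75) at its -y end. Origin: underside, 20 mm to the +y side of the middle of the base; z up, its y axis is the sled's direction of travel, its +x is the side away from the robot. All offsets below are in this frame unless said otherwise.
- crank_axis (a point): Point on the upright axis of the crank, at the height of the middle of the crank's grip (z 135 mm). 140 mm to +y of the tester's origin.
- crank_grip (a point): Middle of the crank's black upright grip: a flat-sided block fixed on the crank arm (it does not spin), 65 mm from the axis, 32 mm along the arm (radially), 18 mm thick (tangentially), 46 mm tall, z 112 to 158 mm; meant to be pinched across its 18 mm thickness, so the fingers turn with the crank. This frame's x points radially outward, z up. The steel arm below it is 12 mm thick, its top at z 112.
- crank (a joint): Crank angle in rad, growing clockwise seen from above; -0.2 to 19, three turns. At 0 the grip lies on the tester's +x side of the axis. It is geared to the sled: one turn clockwise moves the sled 40 mm towards the tester's -y (away from the crank). Turning it back brings the sled back. It takes about 0.25 N m (about 4 N at the grip) and stays where it is left.
- sled_pointer (a point): Tip of the pointed dark steel nose (a 5 mm plate, pointing to +x) on the +x edge of the sled, an aluminium plate 140 x 110 x 20 mm (top at z 70) that carries a dark flat steel coupon and the lock knob. Axes as the tester's. Tip at z 72 mm, 83 mm from the tester's centre line.
- marker_tip (a point): Tip (at z 72 mm) of the pointed dark steel nose (a 5 mm plate, pointing to -x) of the marker, a steel block 22 x 26 x 22 mm with a small black screw on top, clamped on the rail along the base's +x edge. Axes as the tester's. The sled is set when sled_pointer and marker_tip have the same y in this frame (within 4 mm); their tips then stand about 3 mm apart. The marker is fixed.
- lock_grip (a point): Middle of the black bar-shaped grip of the lock knob, near the middle of the sled, on the tester's centre line: 58 mm long, 18 mm thick, 32 mm tall, z 106 to 138 mm when up; stands on a black disc of radius 25 mm over a steel collar of radius 31 mm whose top is at z 92. This frame's x runs along the bar (which lies along the tester's x when unlocked), z up. It rides with the sled.
- lock_turn (a joint): Turn of the lock knob in rad: 0 unlocked (start), growing clockwise seen from above, stop at 1.45. While the knob is up it can turn only about 0.1 rad either end; between them it must be held pressed.
- lock_press (a joint): How far the lock knob is pressed down, in m: 0 up, 0.009 at its bottom stop. The spring pushes up with about 4 N at the top and 11 N at the bottom. It must be pressed by at least 0.0065 to turn; released part of the way round it stays trapped down, released at the stop (1.45 rad) it rises to 0 and is seated.
- screwdriver: Bystander: loose screwdriver lying between the robot and the machine; leave alone.
- brush: Bystander: loose brush lying between the robot and the machine; leave alone.
- beaker: Bystander: white plastic beaker, 70 mm wide, 90 mm tall, beyond the machine; leave alone.
- jar: Bystander: jar, 60 mm wide, 70 mm tall, beyond the machine; leave alone.
- gauge_block: Bystander: steel block 30 x 90 x 20 mm lying beyond the machine; leave alone.
- roller: Bystander: upright steel cylinder, 40 mm wide, 50 mm tall, past the machine's -y end; leave alone.
- caliper: Bystander: caliper, 170 mm long, lying past the machine's +y end; leave alone.

How it is judged:
By the outcome, as a careful person would: the job done as asked, in the order asked, and still so for the second after the job is handed in, with the robot touching nothing.
It also fails if it takes over 72 s, if anything falls off the work surface, if the arm or the gripper's body presses on something with over 40 N, if the wrist force passes 120 N, or if a joint passes its speed limit or range.

## Working session

There is one attempt and no reset: what is moved stays moved. The work goes in short steps, Python scripts to look and compute and a tool call to move; the robot and the scene stay as the last step left them, time stands still between calls to the robot, and variables do not carry over. Pictures are saved under pics/ and viewed, and the job is handed in when it is done.

Besides the shell and the picture viewer there is one more tool, called after "Request:" in YAML: its name, and indented under it one key for each argument. arm_command: Moves the arm, as the interface text tells. Its arguments: {"type":"object","properties":{"moves":{"type":"array","items":{"type":"array"}}},"required":["moves"]}

```bash
mkdir -p pics; ls
cat > h.py <<'E'
import numpy as np, cv2
from bench import env
def save(p,n): cv2.imwrite('pics/'+n+'.png',cv2.cvtColor(p['img'],cv2.COLOR_RGB2BGR))
E
python3 - <<'E'
from h import *
print(env.sense())
for c in ['top','scene']:
    p=env.read_camera(c); save(p,c+'0')
    print(c,p['world_from_camera'].round(3).tolist(),p['fx'],p['cx'],p['cy'])
    for n in ['tester','crank_axis','crank_grip','sled_pointer','marker_tip','lock_grip']:
        print(n,[(np.round(d['at'],4).tolist(),round(d['p'],2)) for d in env.spot_point(p,n)[:2]])
E
```

```text
pics
{'t': 0.0, 'q': array([-1.31607885,  0.47778416,  0.02233409,  1.55640757, -0.01149986,
        1.1093146 , -0.08312159]), 'joint_vel': array([-5.27004338e-05, -5.09915681e-04,  3.30370457e-04,  1.11326245e-03,
       -1.87619355e-03, -7.95966736e-05, -3.58000123e-04]), 'joint_efforts': array([-2.44521234e-04, -5.82855606e+01,  1.53439835e+00, -2.72606635e+01,
       -5.43002982e-02,  1.68536481e-02,  1.53752876e-04]), 'tool_pos': array([0.23936505, 0.63050358, 0.22171084]), 'eef_rot': array([-5.66747825e-01, -3.08985027e+00,  2.78804337e-03]), 'contact_force': array([ 0.15774044, -0.1466037 ,  0.25324595]), 'moment': array([ 0.02760248, -0.05646984, -0.01033182]), 'grip_width': 0.0882057651248274}
top [[0.028, 0.981, -0.192, 0.261], [-0.999, 0.032, 0.016, 0.035], [0.022, 0.192, 0.981, 1.632], [0.0, 0.0, 0.0, 1.0]] 536.776339921237 287.142655125664 207.37239931307744
tester [([0.5538, -0.0654, -0.0004], 0.74), ([0.605, -0.3971, -0.0019], 0.54)]
crank_axis [([0.5366, 0.0705, 0.1303], 0.84), ([0.5541, -0.0597, -0.0028], 0.63)]
crank_grip [([0.4961, 0.0198, 0.1372], 0.72)]
sled_pointer [([0.3751, 0.0297, 0.0002], 0.7), ([0.6374, -0.0924, 0.0691], 0.6)]
marker_tip [([0.6516, -0.1379, 0.0737], 0.56)]
lock_grip [([0.56, -0.1108, 0.1249], 0.61)]
scene [[0.236, -0.593, 0.77, 1.431], [0.972, 0.144, -0.187, -0.203], [-0.0, 0.792, 0.611, 0.781], [0.0, 0.0, 0.0, 1.0]] 460.41499381175953 269.1774401821546 211.64589570157628
tester [([0.5548, -0.0642, 0.0014], 0.73)]
crank_axis [([0.5324, 0.0724, 0.136], 0.92)]
crank_grip [([0.4958, 0.0165, 0.1315], 0.62)]
sled_pointer []
marker_tip [([0.6564, -0.1406, 0.0734], 0.6)]
lock_grip [([0.5625, -0.1075, 0.1195], 0.67)]
```

View pics/top0.png

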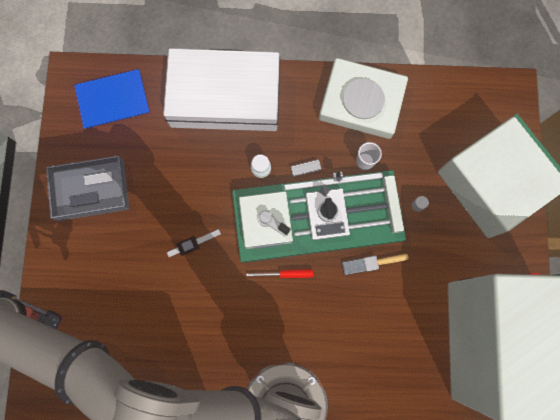

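View pics/scene0.png

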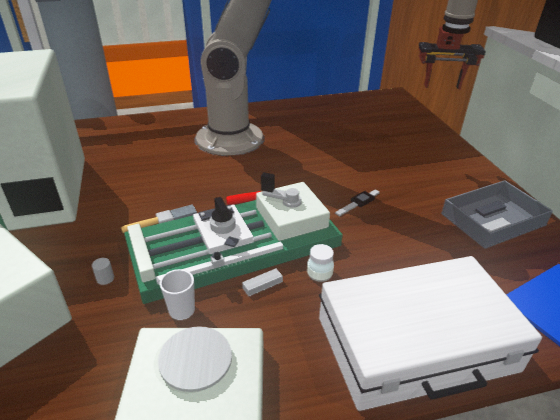

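```bash
cat >> h.py <<'E'
def cloud(p):
    h,w=p['range_z'].shape; v,u=np.mgrid[0:h,0:w]; z=p['range_z']
    X=np.stack([(u-p['cx'])/p['fx']*z,-(v-p['cy'])/p['fy']*z,-z],-1)
    T=p['world_from_camera']; W=X@T[:3,:3].T+T[:3,3]; W[z==0]=np.nan; return W
E
python3 - <<'E'
from h import *
for c in ['top','scene']:
    p=env.read_camera(c); W=cloud(p)
    box=(abs(W[...,0]-.55)<.2)&(abs(W[...,1]+.07)<.3)
    hsv=cv2.cvtColor(p['img'],cv2.COLOR_RGB2HSV)
    g=box&(hsv[...,0]>60)&(hsv[...,0]<90)&(hsv[...,1]>120)&(abs(W[...,2]-.04)<.01)
    r=cv2.minAreaRect((W[g][:,:2]*1000).astype(np.float32)); print(c,'base',r,np.nanmedian(W[g][:,2]))
    hh=box&(abs(W[...,2]-.09)<.006)&(hsv[...,1]<60)&(W[...,1]>-.03)
    print('housing',cv2.minAreaRect((W[hh][:,:2]*1000).astype(np.float32)))
    for n in ['sled_pointer','marker_tip','lock_grip','crank_grip']:
        print(n,[(np.round(d['at'],4).tolist(),round(d['p'],2)) for d in env.spot_point(p,n)[:3]])
    for n in ['lock_grip','crank_grip']:
        for d in env.regions_of(p,n)[:1]:
            P=W[d['mask']]; top=P[P[:,2]>np.nanpercentile(P[:,2],50)]
            print(n,d['p'],len(P),np.nanmean(top,0),np.nanmax(P[:,2]),cv2.minAreaRect((top[:,:2]*1000).astype(np.float32)))
    i=p['img']; 
    v0,v1,u0,u1=(160,270,220,420) if c=='top' else (160,330,110,350)
    cv2.imwrite(f'pics/{c}z.png',cv2.cvtColor(cv2.resize(i[v0:v1,u0:u1],None,fx=3.3,fy=3.3,interpolation=cv2.INTER_CUBIC),cv2.COLOR_RGB2BGR))
E
```

```text
top base ((0.0, 0.0), (0.0, 0.0), 0.0) nan
housing ((527.011474609375, 70.98072052001953), (153.8935089111328, 139.45782470703125), 9.269307136535645)
sled_pointer [([0.6419, -0.0952, 0.0744], 0.96)]
marker_tip [([0.6535, -0.139, 0.0731], 0.49), ([0.4956, 0.0192, 0.1352], 0.39)]
lock_grip [([0.5607, -0.1126, 0.1247], 0.73)]
crank_grip [([0.4959, 0.0193, 0.1346], 0.8), ([0.4619, 0.289, 0.0019], 0.37)]
lock_grip 0.69 257 [ 0.55678548 -0.11023721  0.1376549 ] 0.1487613798967189 ((557.388671875, -110.72637939453125), (58.045536041259766, 18.64370346069336), 8.955699920654297)
crank_grip 0.56 304 [0.50537185 0.03908129 0.14092045] 0.1671753916660048 ((510.9100036621094, 41.843387603759766), (91.98001098632812, 28.44194984436035), 62.098236083984375)
scene base ((557.9959106445312, -86.51632690429688), (215.41111755371094, 493.4241943359375), 9.422228813171387) 0.04034506888793321
housing ((534.4470825195312, 74.11687469482422), (156.8286895751953, 140.6968231201172), 9.48144817352295)
sled_pointer [([0.6415, -0.0981, 0.0733], 0.93), ([0.7108, -0.0428, 0.005], 0.64)]
marker_tip [([0.6541, -0.1407, 0.0708], 0.61)]
lock_grip [([0.558, -0.1099, 0.1222], 0.82)]
crank_grip [([0.4969, 0.0164, 0.1318], 0.58)]
lock_grip 0.58 348 [ 0.57028567 -0.10825389  0.13464732] 0.14064955425423875 ((565.0755615234375, -107.2928237915039), (59.75041580200195, 18.610170364379883), 8.625679969787598)
crank_grip 0.8 565 [0.51065829 0.030875   0.13812005] 0.15955563025145636 ((518.3240966796875, 43.751121520996094), (94.8525619506836, 31.319780349731445), 60.82379913330078)
  return np.nanmean(a, axis, out=out, keepdims=keepdims)
```

View pics/topz.png

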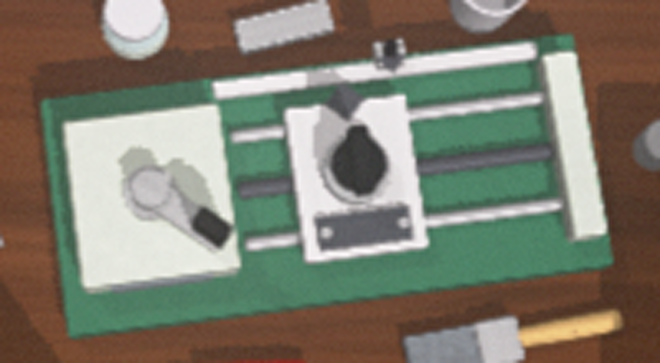

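View pics/scenez.png

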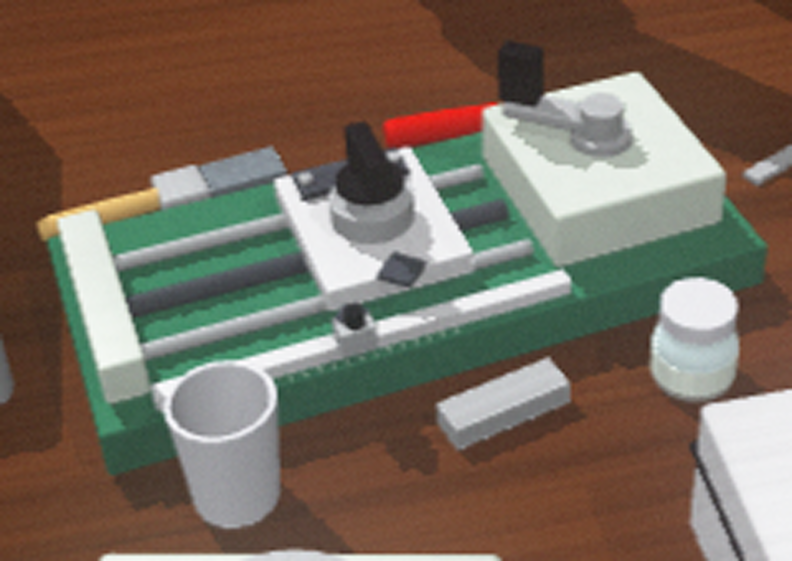

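Request:
arm_command:
  moves:
    - [[1.3,-3.0,0],3.8,1]
    - [[1.3,-3.0,0],3.8,1]
    - [[1.3,-3.0,0],3.8,1]
    - [[1.3,-3.0,0],3.8,1]
    - [[1.3,-3.0,0],3.8,1]
    - [[1.3,-3.0,0],3.8,1]
    - [[1.3,-3.0,0],3.8,1]
    - [[1.3,-3.0,0],3.8,1]
    - [[1.3,-3.0,0],3.8,1]
    - [[1.3,-3.0,0],3.8,1]

```text
t: 2.23
tool_pos: [0.3663, 0.3255, 0.2224]
eef_rot: [0.539, -3.093, -0.007]
contact_force: [1.4, 0.3, 0.5]
grip_width: 0.0876
```

```bash
cat >> h.py <<'E'
from scipy.spatial.transform import Rotation as R
AX=np.array([.533,.0715])
def st():
    s=env.sense(); m=R.from_rotvec(s['eef_rot']).as_matrix()
    s['psi']=np.degrees(np.arctan2(m[1,1],m[0,1])); s['m']=m
    print('t %.2f'%s['t'],'pos',s['tool_pos'].round(4),'psi %.1f'%s['psi'],'tilt',m[:,2].round(3),'q',s['q'].round(2),'F',s['contact_force'].round(1),'M',s['moment'].round(2),'w %.4f'%s['grip_width'])
    return s
E
python3 -c "
from h import *
st()"
```

```text
t 2.23 pos [0.3663 0.3255 0.2224] psi 109.8 tilt [-0.003  0.004 -1.   ] q [-0.85  0.17 -0.    1.99 -0.    0.98  1.07] F [1.4 0.3 0.5] M [0.06 0.01 0.02] w 0.0876
```

Request:
arm_command:
  moves:
    - [[1.3,-3.05,0],3.5,1]
    - [[1.3,-3.05,0],3.5,1]
    - [[1.3,-3.05,0],3.5,1]
    - [[1.3,-3.05,0],3.5,1]
    - [[1.3,-3.05,0],3.5,1]
    - [[1.3,-3.05,0],3.5,1]
    - [[1.3,-3.05,0],3.5,1]
    - [[1.3,-3.05,0],3.5,1]
    - [[1.3,-3.05,0],3.5,1]
    - [[1.3,-3.05,0],3.5,1]
    - [[0,0,0],0,1]

```text
t: 3.15
tool_pos: [0.5029, -0.0025, 0.2265]
eef_rot: [-1.481, 2.765, 0.004]
contact_force: [0.4, -0.4, -0.2]
grip_width: 0.0878
```

Run:
```python
from h import *
s=st()
p=env.read_camera('wrist'); save(p,'w1')
print(p['fx'],p['cx'],p['cy'],p['hand_eye'].round(3).tolist())
for n in ['crank_grip','crank_axis']:
  print(n,[(np.round(d['at'],4).tolist(),round(d['p'],2)) for d in env.spot_point(p,n)[:3]])
p=env.read_camera('scene'); save(p,'s1')
```

```text
t 3.15 pos [ 0.5029 -0.0025  0.2265] psi 146.3 tilt [ 0.003  0.005 -1.   ] q [-0.31  0.19  0.22  1.97 -0.05  0.99  2.49] F [ 0.4 -0.4 -0.2] M [0.06 0.02 0.  ] w 0.0878
325.19226210127806 274.9003045021331 203.39538722579843 [[-0.0, 0.963, 0.269, 0.074], [1.0, 0.0, -0.0, -0.0], [-0.0, 0.269, -0.963, -0.162], [0.0, 0.0, 0.0, 1.0]]
crank_grip [([0.4973, 0.017, 0.1342], 0.65), ([0.3793, 0.0284, 0.0017], 0.35)]
crank_axis [([0.5322, 0.0746, 0.1311], 0.9)]
```

View pics/w1.png

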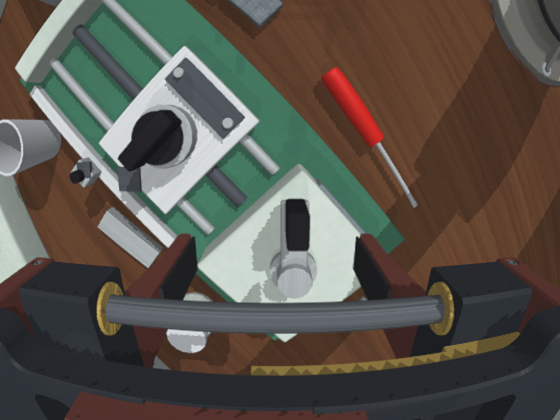

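Request:
arm_command:
  moves:
    - [[-0.6,2.0,0],0,1]
    - [[0,0,-2.5],0,1]
    - [[0,0,-2.5],0,1]
    - [[0,0,-2.0],0,1]
    - [[0,0,0],0,1]
    - [[0,0,0],0,1]

```text
t: 3.85
tool_pos: [0.4928, 0.0381, 0.1556]
eef_rot: [-1.505, 2.747, 0.015]
contact_force: [0.3, -0.9, 0.0]
grip_width: 0.0874
```

Run:
```python
from h import *
s=st()
p=env.read_camera('wrist'); save(p,'w2')
for n in ['crank_grip','crank_axis']:
  print(n,[(np.round(d['at'],4).tolist(),round(d['p'],2)) for d in env.spot_point(p,n)[:3]])
```

```text
t 3.85 pos [0.4928 0.0381 0.1556] psi 147.5 tilt [ 0.004  0.013 -1.   ] q [-0.35  0.26  0.18  2.06 -0.08  0.82  2.45] F [ 0.3 -0.9  0. ] M [0.07 0.05 0.02] w 0.0874
crank_grip [([0.4945, 0.0152, 0.1312], 0.92), ([0.4694, 0.288, 0.0034], 0.47)]
crank_axis [([0.5295, 0.0772, 0.135], 0.97)]
```

View pics/w2.png

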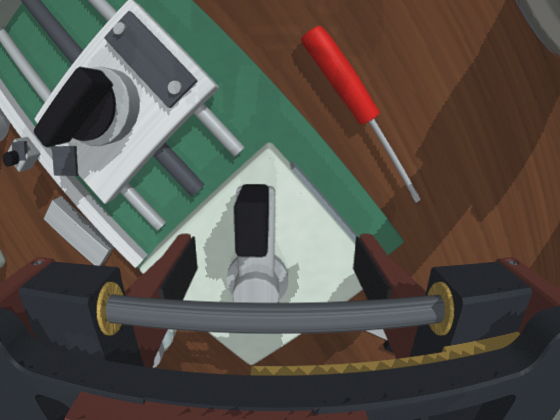

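Request:
arm_command:
  moves:
    - [[0.15,-1.0,0],0,1]
    - [[0,0,0],0,1]
    - [[0,0,0],0,1]

```text
t: 4.25
tool_pos: [0.4975, 0.0265, 0.1596]
eef_rot: [-1.5, 2.741, 0.011]
contact_force: [-0.2, -0.4, -0.6]
grip_width: 0.088
```

Run:
```python
from h import *
s=st()
```

```text
t 4.25 pos [0.4975 0.0265 0.1596] psi 147.4 tilt [ 0.011  0.014 -1.   ] q [-0.33  0.26  0.18  2.05 -0.08  0.82  2.48] F [-0.2 -0.4 -0.6] M [ 0.06  0.06 -0.04] w 0.0880
```

Request:
arm_command:
  moves:
    - [[-0.1,-0.8,-1.0],0,1]
    - [[0,0,-1.5],0,1]
    - [[0,0,-1.2],0,1]
    - [[0,0,0],0,1]
    - [[0,0,0],0,1]
    - [[0,0,0],0,1]

```text
t: 4.75
tool_pos: [0.4975, 0.0142, 0.1217]
eef_rot: [-1.493, 2.741, 0.008]
contact_force: [-1.0, 0.7, 0.3]
grip_width: 0.0877
```

Run:
```python
from h import *
s=st()
p=env.read_camera('wrist'); save(p,'w3')
for n in ['crank_grip','crank_axis']:
  print(n,[(np.round(d['at'],4).tolist(),round(d['p'],2)) for d in env.spot_point(p,n)[:1]])
st()
```

```text
t 4.75 pos [0.4975 0.0142 0.1217] psi 147.1 tilt [ 0.015  0.014 -1.   ] q [-0.3   0.31  0.18  2.09 -0.1   0.73  2.52] F [-1.   0.7  0.3] M [ 0.08  0.07 -0.06] w 0.0877
crank_grip [([0.4981, 0.0184, 0.1317], 0.96)]
crank_axis [([0.4977, 0.0165, 0.1325], 0.38)]
t 4.90 pos [0.498  0.0146 0.1223] psi 147.2 tilt [ 0.017  0.014 -1.   ] q [-0.3   0.31  0.18  2.09 -0.1   0.73  2.52] F [ 0.3 -0.2 -0.1] M [0.1  0.05 0.03] w 0.0879
```

View pics/w3.png

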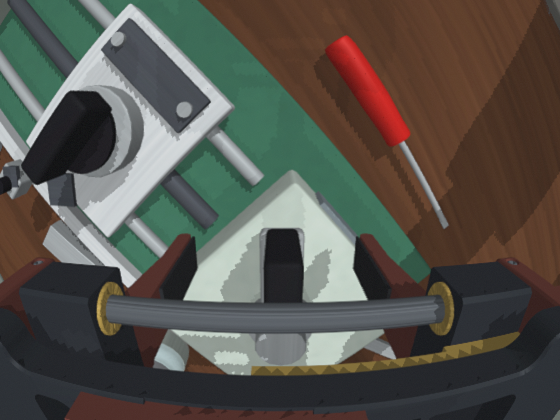

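Request:
arm_command:
  moves:
    - [[0,0.2,-0.2],0,-1]
    - [[0,0,0],0,-1]
    - [[0,0,0],0,-1]
    - [[0,0,0],0,-1]
    - [[0,0,0],0,-1]
    - [[0,0,0],0,-1]

```text
t: 5.4
tool_pos: [0.4992, 0.0176, 0.1216]
eef_rot: [-1.493, 2.736, 0.006]
contact_force: [0.5, 0.2, 0.0]
grip_width: 0.0518
```

Run:
```python
from h import *
s=st()
```

```text
t 5.40 pos [0.4992 0.0176 0.1216] psi 147.2 tilt [ 0.02   0.015 -1.   ] q [-0.3   0.31  0.18  2.09 -0.1   0.73  2.51] F [0.5 0.2 0. ] M [ 0.11  0.06 -0.02] w 0.0518
```

Request:
arm_command:
  moves:
    - [[0,0,0],0,-1]
    - [[0,0,0],0,-1]
    - [[0,0,0],0,-1]
    - [[0,0,0],0,-1]
    - [[0,0,0],0,-1]
    - [[0,0,0],0,-1]
    - [[0,0,0],0,-1]

```text
t: 5.98
tool_pos: [0.4976, 0.0182, 0.1215]
eef_rot: [-1.496, 2.737, 0.009]
contact_force: [0.7, -0.1, 1.3]
grip_width: 0.0182
```

```bash
cat >> h.py <<'E'
def plan(n,step,r=None,zt=None,ax=AX):
    """n rows clockwise by step deg each about ax; print rows"""
    s=st(); d=s['tool_pos'][:2]-ax; rad=np.hypot(*d); a=np.degrees(np.arctan2(d[1],d[0])); print('rad %.4f ang %.1f  psi-ang %.1f'%(rad,a,(s['psi']-a)%360))
    r=r or rad; rows=[]; zz=0 if zt is None else round(np.clip((zt-s['tool_pos'][2])*100/n,-.2,.2),2)
    prev=s['tool_pos'][:2]
    for k in range(1,n+1):
        t=np.radians(a-step*k); rr=rad+(r-rad)*min(1,k/3)
        c=ax+rr*np.array([np.cos(t),np.sin(t)]); dd=(c-prev)*100; prev=c
        rows.append([[float(round(dd[0],2)),float(round(dd[1],2)),float(zz)],-step,-1])
    print(rows)
E
python3 - <<'E'
from h import *
plan(6,5)
E
```

```text
t 5.98 pos [0.4976 0.0182 0.1215] psi 147.3 tilt [ 0.016  0.016 -1.   ] q [-0.3   0.31  0.18  2.09 -0.1   0.73  2.51] F [ 0.7 -0.1  1.3] M [0.29 0.36 0.19] w 0.0182
rad 0.0640 ang -123.6  psi-ang 271.0
[[[-0.45, 0.33, 0.0], -5, -1], [[-0.42, 0.37, 0.0], -5, -1], [[-0.39, 0.4, 0.0], -5, -1], [[-0.35, 0.43, 0.0], -5, -1], [[-0.31, 0.46, 0.0], -5, -1], [[-0.27, 0.49, 0.0], -5, -1]]
```

Request:
arm_command:
  moves:
    - [[-0.45,0.33,0.0],-5,-1]
    - [[-0.42,0.37,0.0],-5,-1]
    - [[-0.39,0.4,0.0],-5,-1]
    - [[-0.35,0.43,0.0],-5,-1]
    - [[-0.31,0.46,0.0],-5,-1]
    - [[-0.27,0.49,0.0],-5,-1]

```text
t: 6.48
tool_pos: [0.4739, 0.0438, 0.1215]
eef_rot: [-0.707, 3.039, 0.003]
contact_force: [-1.0, 0.7, 0.0]
grip_width: 0.0182
```

Run:
```python
from h import *
plan(12,5)
```

```text
t 6.48 pos [0.4739 0.0438 0.1215] psi 116.2 tilt [ 0.02   0.006 -1.   ] q [-0.47  0.28  0.29  2.15 -0.13  0.71  1.93] F [-1.   0.7  0. ] M [0.56 0.22 0.28] w 0.0182
rad 0.0653 ang -154.9  psi-ang 271.1
[[[-0.22, 0.53, 0.0], -5, -1], [[-0.17, 0.54, 0.0], -5, -1], [[-0.12, 0.56, 0.0], -5, -1], [[-0.08, 0.56, 0.0], -5, -1], [[-0.03, 0.57, 0.0], -5, -1], [[0.02, 0.57, 0.0], -5, -1], [[0.07, 0.57, 0.0], -5, -1], [[0.12, 0.56, 0.0], -5, -1], [[0.17, 0.54, 0.0], -5, -1], [[0.22, 0.53, 0.0], -5, -1], [[0.26, 0.51, 0.0], -5, -1], [[0.3, 0.48, 0.0], -5, -1]]
```

Works well: 31° turned with low force. Continue.

Request:
arm_command:
  moves:
    - [[-0.22,0.53,0.0],-5,-1]
    - [[-0.17,0.54,0.0],-5,-1]
    - [[-0.12,0.56,0.0],-5,-1]
    - [[-0.08,0.56,0.0],-5,-1]
    - [[-0.03,0.57,0.0],-5,-1]
    - [[0.02,0.57,0.0],-5,-1]
    - [[0.07,0.57,0.0],-5,-1]
    - [[0.12,0.56,0.0],-5,-1]
    - [[0.17,0.54,0.0],-5,-1]
    - [[0.22,0.53,0.0],-5,-1]
    - [[0.26,0.51,0.0],-5,-1]
    - [[0.3,0.48,0.0],-5,-1]

```text
t: 7.48
tool_pos: [0.4789, 0.1121, 0.1215]
eef_rot: [0.98, 2.961, -0.016]
contact_force: [0.8, -1.1, -0.5]
grip_width: 0.0184
```

Run:
```python
from h import *
plan(12,5)
```

```text
t 7.48 pos [0.4789 0.1121 0.1215] psi 53.4 tilt [ 0.019 -0.017 -1.   ] q [-0.8   0.33  0.52  2.12 -0.21  0.73  0.78] F [ 0.8 -1.1 -0.5] M [-0.02  0.02  0.18] w 0.0184
rad 0.0677 ang 143.1  psi-ang 270.2
[[[0.37, 0.46, 0.0], -5, -1], [[0.41, 0.42, 0.0], -5, -1], [[0.45, 0.38, 0.0], -5, -1], [[0.48, 0.34, 0.0], -5, -1], [[0.51, 0.3, 0.0], -5, -1], [[0.53, 0.26, 0.0], -5, -1], [[0.55, 0.21, 0.0], -5, -1], [[0.57, 0.16, 0.0], -5, -1], [[0.58, 0.11, 0.0], -5, -1], [[0.59, 0.06, 0.0], -5, -1], [[0.59, 0.01, 0.0], -5, -1], [[0.59, -0.04, 0.0], -5, -1]]
```

Request:
arm_command:
  moves:
    - [[0.36,0.44,0.0],-5,-1]
    - [[0.4,0.4,0.0],-5,-1]
    - [[0.44,0.37,0.0],-5,-1]
    - [[0.48,0.34,0.0],-5,-1]
    - [[0.51,0.3,0.0],-5,-1]
    - [[0.53,0.26,0.0],-5,-1]
    - [[0.55,0.21,0.0],-5,-1]
    - [[0.57,0.16,0.0],-5,-1]
    - [[0.58,0.11,0.0],-5,-1]
    - [[0.59,0.06,0.0],-5,-1]
    - [[0.59,0.01,0.0],-5,-1]
    - [[0.59,-0.04,0.0],-5,-1]

```text
t: 8.48
tool_pos: [0.5429, 0.1385, 0.1215]
eef_rot: [2.387, 2.016, -0.036]
contact_force: [-3.3, -2.6, 1.5]
grip_width: 0.0178
```

Run:
```python
from h import *
from scipy.optimize import least_squares
s=env.sense()
P=np.array([[.4976,.0182],[.4739,.0438],[.4789,.1121],s['tool_pos'][:2]])
f=least_squares(lambda q:np.hypot(*(P-q[:2]).T)-q[2],[.533,.07,.065]); print(f.x,f.fun)
plan(12,5)
```

```text
[0.53211017 0.07388446 0.06551654] [-5.38327064e-06  8.25893085e-06 -5.09288049e-06  2.21722028e-06]
t 8.48 pos [0.5429 0.1385 0.1215] psi -9.6 tilt [-0.007 -0.027 -1.   ] q [-0.95  0.53  0.77  1.95 -0.44  0.86 -0.12] F [-3.3 -2.6  1.5] M [-0.19  0.32 -0.03] w 0.0178
rad 0.0677 ang 81.6  psi-ang 268.8
[[[0.58, -0.11, 0.0], -5, -1], [[0.57, -0.16, 0.0], -5, -1], [[0.55, -0.21, 0.0], -5, -1], [[0.53, -0.26, 0.0], -5, -1], [[0.51, -0.3, 0.0], -5, -1], [[0.48, -0.35, 0.0], -5, -1], [[0.45, -0.39, 0.0], -5, -1], [[0.41, -0.42, 0.0], -5, -1], [[0.37, -0.46, 0.0], -5, -1], [[0.33, -0.49, 0.0], -5, -1], [[0.29, -0.52, 0.0], -5, -1], [[0.24, -0.54, 0.0], -5, -1]]
```

```bash
sed -i 's/^AX=.*/AX=np.array([.5321,.0739])/' h.py
python3 - <<'E'
from h import *
plan(12,5,r=.0655)
E
```

```text
t 8.48 pos [0.5429 0.1385 0.1215] psi -9.6 tilt [-0.007 -0.027 -1.   ] q [-0.95  0.53  0.77  1.95 -0.44  0.86 -0.12] F [-3.3 -2.6  1.5] M [-0.19  0.32 -0.03] w 0.0178
rad 0.0655 ang 80.5  psi-ang 269.8
[[[0.56, -0.12, 0.0], -5, -1], [[0.55, -0.17, 0.0], -5, -1], [[0.53, -0.21, 0.0], -5, -1], [[0.51, -0.26, 0.0], -5, -1], [[0.48, -0.3, 0.0], -5, -1], [[0.46, -0.34, 0.0], -5, -1], [[0.42, -0.38, 0.0], -5, -1], [[0.39, -0.42, 0.0], -5, -1], [[0.35, -0.45, 0.0], -5, -1], [[0.31, -0.48, 0.0], -5, -1], [[0.27, -0.5, 0.0], -5, -1], [[0.22, -0.53, 0.0], -5, -1]]
```

Request:
arm_command:
  moves:
    - [[0.56,-0.12,0.0],-5,-1]
    - [[0.55,-0.17,0.0],-5,-1]
    - [[0.53,-0.21,0.0],-5,-1]
    - [[0.51,-0.26,0.0],-5,-1]
    - [[0.48,-0.3,0.0],-5,-1]
    - [[0.46,-0.34,0.0],-5,-1]
    - [[0.42,-0.38,0.0],-5,-1]
    - [[0.39,-0.42,0.0],-5,-1]
    - [[0.35,-0.45,0.0],-5,-1]
    - [[0.31,-0.48,0.0],-5,-1]
    - [[0.27,-0.5,0.0],-5,-1]
    - [[0.22,-0.53,0.0],-5,-1]

```text
t: 9.48
tool_pos: [0.5943, 0.0936, 0.1215]
eef_rot: [3.1, 0.476, -0.052]
contact_force: [-3.7, 0.0, 2.6]
grip_width: 0.0179
```

Run:
```python
from h import *
plan(12,5,r=.0655)
```

```text
t 9.48 pos [0.5943 0.0936 0.1215] psi -72.6 tilt [-0.032 -0.01  -0.999] q [-0.94  0.72  1.01  1.84 -0.7   1.03 -0.9 ] F [-3.7  0.   2.6] M [0.01 0.63 0.1 ] w 0.0179
rad 0.0653 ang 17.6  psi-ang 269.8
[[[0.16, -0.55, 0.0], -5, -1], [[0.11, -0.56, 0.0], -5, -1], [[0.06, -0.57, 0.0], -5, -1], [[0.0, -0.57, 0.0], -5, -1], [[-0.05, -0.57, 0.0], -5, -1], [[-0.1, -0.56, 0.0], -5, -1], [[-0.15, -0.55, 0.0], -5, -1], [[-0.19, -0.54, 0.0], -5, -1], [[-0.24, -0.52, 0.0], -5, -1], [[-0.28, -0.5, 0.0], -5, -1], [[-0.33, -0.47, 0.0], -5, -1], [[-0.37, -0.44, 0.0], -5, -1]]
```

Request:
arm_command:
  moves:
    - [[0.16,-0.55,0.0],-5,-1]
    - [[0.11,-0.56,0.0],-5,-1]
    - [[0.06,-0.57,0.0],-5,-1]
    - [[0.0,-0.57,0.0],-5,-1]
    - [[-0.05,-0.57,0.0],-5,-1]
    - [[-0.1,-0.56,0.0],-5,-1]
    - [[-0.15,-0.55,0.0],-5,-1]
    - [[-0.19,-0.54,0.0],-5,-1]
    - [[-0.24,-0.52,0.0],-5,-1]
    - [[-0.28,-0.5,0.0],-5,-1]
    - [[-0.33,-0.47,0.0],-5,-1]
    - [[-0.37,-0.44,0.0],-5,-1]

```text
t: 10.48
tool_pos: [0.5783, 0.028, 0.1215]
eef_rot: [-2.889, 1.199, 0.059]
contact_force: [-3.6, 2.6, 3.2]
grip_width: 0.0178
```

Run:
```python
from h import *
plan(12,5,r=.0655)
p=env.read_camera('scene'); save(p,'s2')
p=env.read_camera('top'); save(p,'t2')
```

```text
t 10.48 pos [0.5783 0.028  0.1215] psi -135.1 tilt [-0.03   0.027 -0.999] q [-0.94  0.85  1.24  1.91 -0.92  1.15 -1.67] F [-3.6  2.6  3.2] M [0.36 0.4  0.37] w 0.0178
rad 0.0652 ang -44.8  psi-ang 269.7
[[[-0.41, -0.39, 0.0], -5, -1], [[-0.44, -0.36, 0.0], -5, -1], [[-0.47, -0.32, 0.0], -5, -1], [[-0.51, -0.27, 0.0], -5, -1], [[-0.53, -0.22, 0.0], -5, -1], [[-0.54, -0.17, 0.0], -5, -1], [[-0.56, -0.13, 0.0], -5, -1], [[-0.57, -0.08, 0.0], -5, -1], [[-0.57, -0.03, 0.0], -5, -1], [[-0.57, 0.02, 0.0], -5, -1], [[-0.57, 0.07, 0.0], -5, -1], [[-0.56, 0.12, 0.0], -5, -1]]
```

View pics/s2.png

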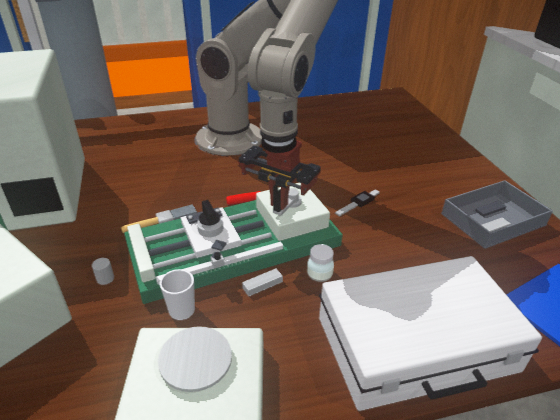

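View pics/t2.png

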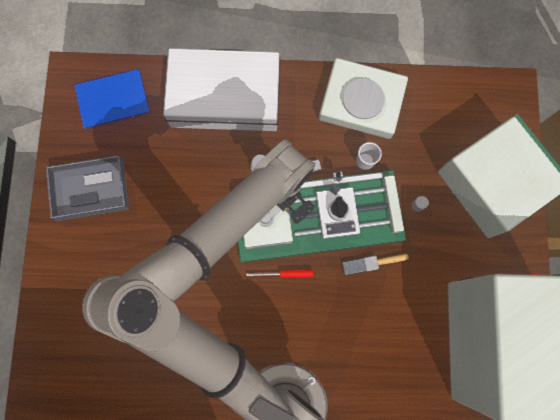

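Request:
arm_command:
  moves:
    - [[0,0,0],0,0.2]
    - [[0,0,0],0,0.2]
    - [[0,0,0],0,0.2]
    - [[0,0,0],0,0.2]
    - [[0,0,0.5],0,0.2]
    - [[0,0,1.5],0,0.2]
    - [[0,0,2],2,0.2]
    - [[0,0,2],5,0.2]
    - [[0,0,0],7,0.2]
    - [[0,0,0],7,0.2]
    - [[0,0,0],7,0.2]
    - [[0,0,0],7,0.2]

```text
t: 11.58
tool_pos: [0.5817, 0.0257, 0.1915]
eef_rot: [3.128, -0.23, -0.046]
contact_force: [0.3, 0.2, -1.0]
grip_width: 0.0531
```

Run:
```python
from h import *
st()
p=env.read_camera('scene'); save(p,'s3')
for n in ['sled_pointer','marker_tip','lock_grip','crank_grip']:
        print(n,[(np.round(d['at'],4).tolist(),round(d['p'],2)) for d in env.spot_point(p,n)[:3]])
i=p['img'][160:330,110:350]
cv2.imwrite(f'pics/s3z.png',cv2.cvtColor(cv2.resize(i,None,fx=3.3,fy=3.3,interpolation=cv2.INTER_CUBIC),cv2.COLOR_RGB2BGR))
```

```text
t 11.58 pos [0.5817 0.0257 0.1915] psi -98.4 tilt [-0.03  -0.002 -1.   ] q [-0.95  0.68  1.21  1.84 -0.69  1.16 -1.22] F [ 0.3  0.2 -1. ] M [0.05 0.15 0.02] w 0.0531
sled_pointer [([0.6469, -0.1299, 0.0714], 0.66)]
marker_tip [([0.6519, -0.1437, 0.0712], 0.67)]
lock_grip [([0.5633, -0.1384, 0.1229], 0.62), ([0.7415, -0.233, 0.0026], 0.6)]
crank_grip [([0.5772, 0.0275, 0.1337], 0.66)]
```

View pics/s3z.png

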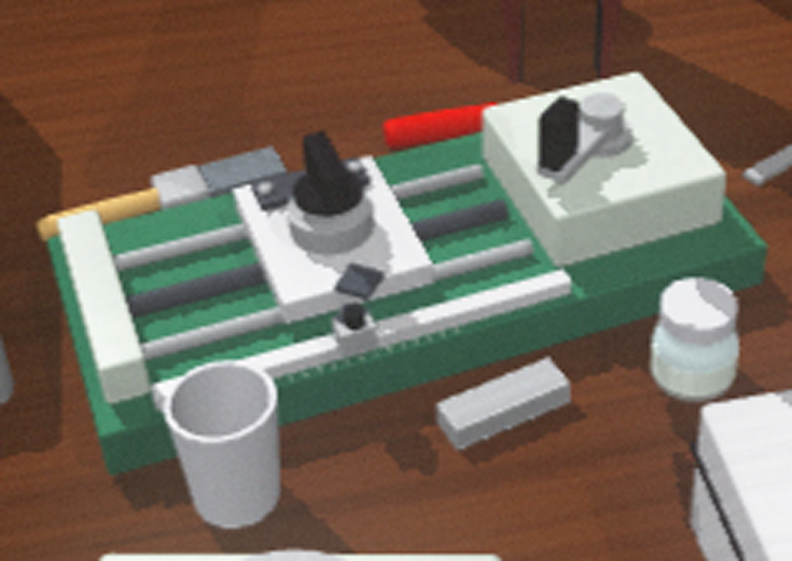

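Request:
arm_command:
  moves:
    - [[0,0,0],7,0.2]
    - [[0,0,0],7,0.2]
    - [[0,0,0],7,0.2]
    - [[0,0,0],7,0.2]
    - [[0,0,0],7,0.2]
    - [[0,0,0],7,0.2]
    - [[0,0,0],7,0.2]
    - [[0,0,0],7,0.2]
    - [[0,0,0],7,0.2]
    - [[0,0,0],7,0.2]

```text
t: 12.67
tool_pos: [0.5795, 0.0231, 0.1882]
eef_rot: [2.663, 1.606, -0.044]
contact_force: [0.6, -0.5, 0.5]
grip_width: 0.0528
```

Run:
```python
from h import *
st()
```

```text
t 12.67 pos [0.5795 0.0231 0.1882] psi -27.8 tilt [-0.008 -0.042 -0.999] q [-0.84  0.5   0.91  1.86 -0.41  1.01 -0.24] F [ 0.6 -0.5  0.5] M [0.01 0.03 0.  ] w 0.0528
```

Request:
arm_command:
  moves:
    - [[0,0,0],7,0.2]
    - [[0,0,0],7,0.2]
    - [[0,0,0],7,0.2]
    - [[0,0,0],7,0.2]
    - [[0,0,0],7,0.2]
    - [[0,0,0],7,0.2]
    - [[0,0,0],7,0.2]
    - [[0,0,0],7,0.2]
    - [[0,0,0],7,0.2]
    - [[0,0,0],6,0.2]
    - [[0,0,0],3,0.2]
    - [[0,0,0],0,0.2]

```text
t: 13.67
tool_pos: [0.5756, 0.0171, 0.1839]
eef_rot: [1.167, 2.872, -0.027]
contact_force: [0.2, -0.6, -0.3]
grip_width: 0.0529
```

Run:
```python
from h import *
s=st()
p=env.read_camera('wrist'); save(p,'w4')
print(env.spot_point(p,'crank_grip')[:1])
print((AX+.0655*np.array([np.cos(np.radians(-44.8)),np.sin(np.radians(-44.8))])-s['tool_pos'][:2])*100)
```

```text
t 13.67 pos [0.5756 0.0171 0.1839] psi 45.8 tilt [ 0.031 -0.032 -0.999] q [-0.62  0.38  0.58  1.89 -0.22  0.91  0.86] F [ 0.2 -0.6 -0.3] M [ 0.01  0.01 -0.02] w 0.0529
[]
[0.29689251 1.06956917]
```

View pics/w4.png

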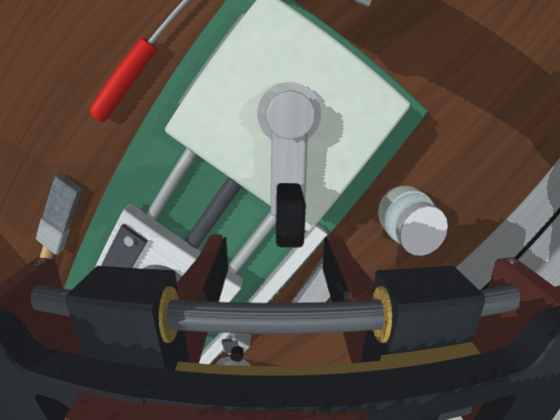

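Request:
arm_command:
  moves:
    - [[0.2,0.6,0],0,0.2]
    - [[0.1,0.4,0],0,0.2]
    - [[0,0,-1],0,0.2]
    - [[0,0,0],0,0.2]

```text
t: 14.1
tool_pos: [0.5792, 0.0286, 0.1727]
eef_rot: [1.182, 2.867, -0.029]
contact_force: [-0.5, -0.1, 0.1]
grip_width: 0.0525
```

Run:
```python
from h import *
s=st()
p=env.read_camera('wrist'); save(p,'w5')
print((AX+.0655*np.array([np.cos(np.radians(-44.8)),np.sin(np.radians(-44.8))])-s['tool_pos'][:2])*100)
```

```text
t 14.10 pos [0.5792 0.0286 0.1727] psi 45.2 tilt [ 0.031 -0.033 -0.999] q [-0.63  0.4   0.58  1.89 -0.23  0.89  0.84] F [-0.5 -0.1  0.1] M [ 0.01  0.08 -0.01] w 0.0525
[-0.0616085  -0.08982463]
```

View pics/w5.png

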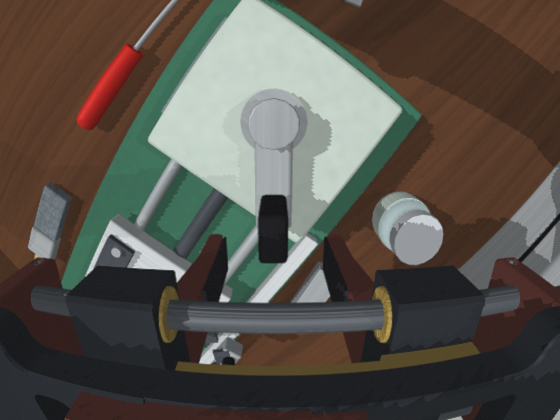

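Request:
arm_command:
  moves:
    - [[0,0,-1.6],0,0.2]
    - [[0,0,-1.6],0,0.2]
    - [[0,0,-1.2],0,0.2]
    - [[0,0,-0.4],0,0.2]
    - [[0,0,0],0,0.2]
    - [[0,0,0],0,0.2]

```text
t: 14.65
tool_pos: [0.5803, 0.0287, 0.1236]
eef_rot: [1.183, 2.864, -0.029]
contact_force: [0.2, -0.2, -0.0]
grip_width: 0.0529
```

Run:
```python
from h import *
s=st()
print((AX+.0655*np.array([np.cos(np.radians(-44.8)),np.sin(np.radians(-44.8))])-s['tool_pos'][:2])*100)
```

```text
t 14.65 pos [0.5803 0.0287 0.1236] psi 45.1 tilt [ 0.032 -0.033 -0.999] q [-0.59  0.47  0.54  1.93 -0.28  0.79  0.88] F [ 0.2 -0.2 -0. ] M [ 0.02 -0.01 -0.07] w 0.0529
[-0.17260867 -0.10034691]
```

Request:
arm_command:
  moves:
    - [[-0.15,-0.1,-0.1],0,-1]
    - [[0,0,0],0,-1]
    - [[0,0,0],0,-1]
    - [[0,0,0],0,-1]
    - [[0,0,0],0,-1]
    - [[0,0,0],0,-1]
    - [[0,0,0],0,-1]
    - [[0,0,0],0,-1]

```text
t: 15.32
tool_pos: [0.5798, 0.0269, 0.125]
eef_rot: [1.182, 2.862, -0.027]
contact_force: [1.4, -0.5, -1.4]
grip_width: 0.0178
```

Run:
```python
from h import *
plan(12,5,r=.0655)
```

```text
t 15.32 pos [0.5798 0.0269 0.125 ] psi 45.1 tilt [ 0.036 -0.033 -0.999] q [-0.59  0.46  0.54  1.93 -0.28  0.79  0.88] F [ 1.4 -0.5 -1.4] M [-0.12  0.03  0.14] w 0.0178
rad 0.0670 ang -44.6  psi-ang 89.7
[[[-0.46, -0.36, 0.0], -5, -1], [[-0.49, -0.32, 0.0], -5, -1], [[-0.51, -0.27, 0.0], -5, -1], [[-0.5, -0.27, 0.0], -5, -1], [[-0.53, -0.22, 0.0], -5, -1], [[-0.54, -0.18, 0.0], -5, -1], [[-0.56, -0.13, 0.0], -5, -1], [[-0.57, -0.08, 0.0], -5, -1], [[-0.57, -0.03, 0.0], -5, -1], [[-0.57, 0.02, 0.0], -5, -1], [[-0.57, 0.07, 0.0], -5, -1], [[-0.56, 0.12, 0.0], -5, -1]]
```

Request:
arm_command:
  moves:
    - [[-0.46,-0.36,0.0],-5,-1]
    - [[-0.49,-0.32,0.0],-5,-1]
    - [[-0.51,-0.27,0.0],-5,-1]
    - [[-0.5,-0.27,0.0],-5,-1]
    - [[-0.53,-0.22,0.0],-5,-1]
    - [[-0.54,-0.18,0.0],-5,-1]
    - [[-0.56,-0.13,0.0],-5,-1]
    - [[-0.57,-0.08,0.0],-5,-1]
    - [[-0.57,-0.03,0.0],-5,-1]
    - [[-0.57,0.02,0.0],-5,-1]
    - [[-0.57,0.07,0.0],-5,-1]
    - [[-0.56,0.12,0.0],-5,-1]

```text
t: 16.32
tool_pos: [0.5126, 0.0097, 0.125]
eef_rot: [2.507, 1.845, -0.062]
contact_force: [-0.2, 1.0, -1.3]
grip_width: 0.0177
```

Run:
```python
from h import *
plan(6,5,r=.0655)
ey=np.array([-np.sin(np.radians(9.3)),np.cos(np.radians(9.3))])
for k in range(2):
  for c in ['scene','top']:
    p=env.read_camera(c); save(p,c+'6%d'%k)
    a=env.spot_point(p,'sled_pointer')[:1]; b=env.spot_point(p,'marker_tip')[:1]
    if a: print(c,'sled',a[0]['at'].round(4) if hasattr(a[0]['at'],'round') else a[0]['at'],a[0]['p'])
    if b: print(c,'mark',np.round(b[0]['at'],4),b[0]['p'])
    if a and b: print('dy mm',1000*(np.array(a[0]['at'])-b[0]['at'])[:2]@ey)
i=cv2.imread('pics/scene60.png')[200:330,130:330]
cv2.imwrite('pics/s6z.png',cv2.resize(i,None,fx=4,fy=4,interpolation=cv2.INTER_CUBIC))
i=cv2.imread('pics/top60.png')[160:260,280:420]
cv2.imwrite('pics/t6z.png',cv2.resize(i,None,fx=5,fy=5,interpolation=cv2.INTER_CUBIC))
```

```text
t 16.32 pos [0.5126 0.0097 0.125 ] psi -17.3 tilt [-0.015 -0.046 -0.999] q [-0.85  0.47  0.87  2.06 -0.43  0.83 -0.03] F [-0.2  1.  -1.3] M [ 0.08 -0.05  0.27] w 0.0177
rad 0.0671 ang -106.9  psi-ang 89.6
[[[-0.53, 0.24, 0.0], -5, -1], [[-0.5, 0.29, 0.0], -5, -1], [[-0.47, 0.33, 0.0], -5, -1], [[-0.47, 0.32, 0.0], -5, -1], [[-0.44, 0.36, 0.0], -5, -1], [[-0.41, 0.4, 0.0], -5, -1]]
scene sled [0.6497, -0.1333, 0.0732] 0.86
scene mark [ 0.6544 -0.1439  0.0739] 0.64
dy mm 11.22020855309794
top sled [0.6493, -0.1326, 0.0735] 0.65
top mark [ 0.6519 -0.1375  0.0738] 0.62
dy mm 5.255762945262117
scene sled [0.6501, -0.133, 0.0709] 0.77
scene mark [ 0.657  -0.1434  0.0706] 0.52
dy mm 11.378365816243983
top sled [0.6482, -0.1317, 0.0704] 0.65
top mark [ 0.6528 -0.1375  0.0733] 0.41
dy mm 6.467140732234951
```

View pics/s6z.png

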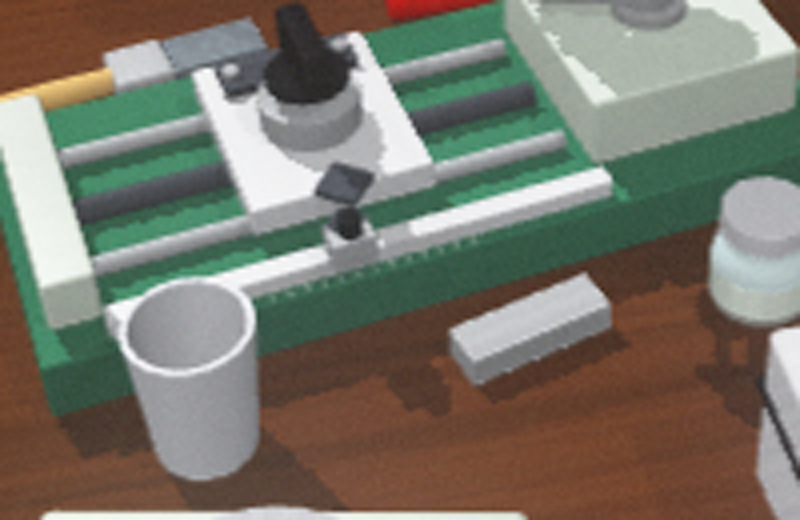

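View pics/t6z.png

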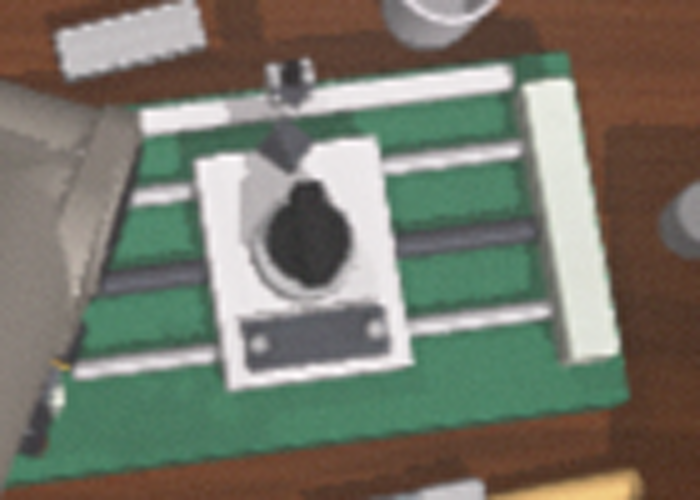

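Request:
arm_command:
  moves:
    - [[-0.53,0.24,0.0],-5,-1]
    - [[-0.5,0.29,0.0],-5,-1]
    - [[-0.47,0.33,0.0],-5,-1]
    - [[-0.47,0.32,0.0],-5,-1]
    - [[-0.44,0.36,0.0],-5,-1]
    - [[-0.41,0.4,0.0],-5,-1]
    - [[-0.37,0.43,0.0],-5,-1]
    - [[-0.33,0.46,0.0],-5,-1]
    - [[-0.29,0.49,0.0],-5,-1]
    - [[0,0,0.0],0,-1]

```text
t: 17.75
tool_pos: [0.4721, 0.0437, 0.125]
eef_rot: [3.047, 0.724, -0.081]
contact_force: [-3.9, 2.0, 3.9]
grip_width: 0.0178
```

Run:
```python
from h import *
plan(6,5,r=.0655)
ey=np.array([-np.sin(np.radians(9.3)),np.cos(np.radians(9.3))])
for k in range(1):
  for c in ['scene','top']:
    p=env.read_camera(c); save(p,c+'7%d'%k)
    a=env.spot_point(p,'sled_pointer')[:1]; b=env.spot_point(p,'marker_tip')[:1]
    if a: print(c,'sled',np.round(a[0]['at'],4),a[0]['p'])
    if b: print(c,'mark',np.round(b[0]['at'],4),b[0]['p'])
    if a and b: print('dy mm',1000*(np.array(a[0]['at'])-b[0]['at'])[:2]@ey)
i=cv2.imread('pics/scene70.png')[200:330,130:330]
cv2.imwrite('pics/s7z.png',cv2.resize(i,None,fx=4,fy=4,interpolation=cv2.INTER_CUBIC))
i=cv2.imread('pics/top70.png')[160:240,300:380]
cv2.imwrite('pics/t7z.png',cv2.resize(i,None,fx=7,fy=7,interpolation=cv2.INTER_CUBIC))
```

```text
t 17.75 pos [0.4721 0.0437 0.125 ] psi -63.3 tilt [-0.049 -0.02  -0.999] q [-1.07  0.54  1.11  2.13 -0.6   0.9  -0.7 ] F [-3.9  2.   3.9] M [ 0.07  0.68 -0.03] w 0.0178
rad 0.0672 ang -153.3  psi-ang 90.0
[[[-0.19, 0.55, 0.0], -5, -1], [[-0.14, 0.56, 0.0], -5, -1], [[-0.09, 0.57, 0.0], -5, -1], [[-0.09, 0.56, 0.0], -5, -1], [[-0.04, 0.57, 0.0], -5, -1], [[0.01, 0.57, 0.0], -5, -1]]
scene sled [ 0.6513 -0.1396  0.0739] 0.82
scene mark [ 0.6537 -0.1401  0.0734] 0.51
dy mm 0.881277028851464
top sled [ 0.6474 -0.1378  0.0715] 0.57
top mark [ 0.6541 -0.1379  0.0743] 0.61
dy mm 1.1814311730331957
```

View pics/t7z.png

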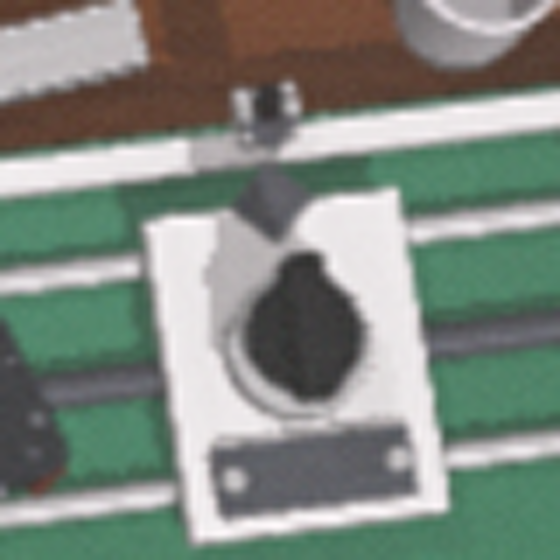

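View pics/s7z.png

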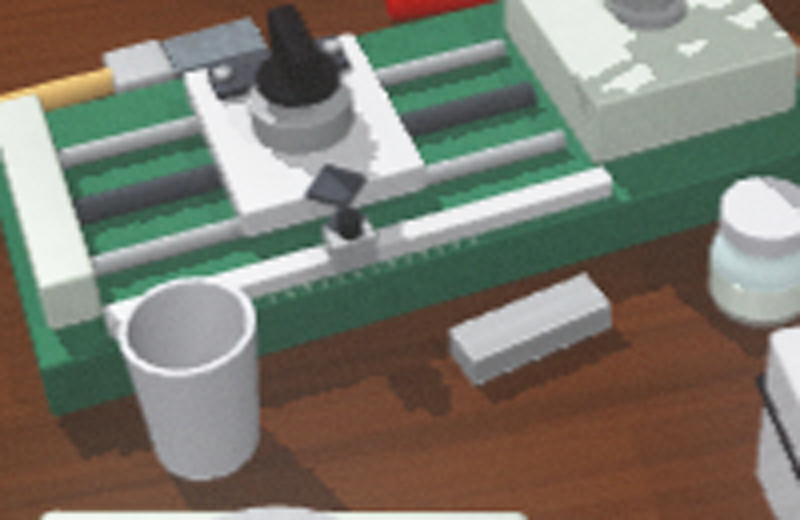

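Request:
arm_command:
  moves:
    - [[-0.19,0.53,0.0],-5,-1]
    - [[-0.14,0.54,0.0],-5,-1]
    - [[0,0,0.0],0,-1]
    - [[0,0,0],0,0]
    - [[0,0,0],0,0.2]
    - [[0,0,0],0,0.2]
    - [[0,0,0],0,0.2]
    - [[0,0,0],0,0.2]
    - [[0,0,0],0,0.2]

```text
t: 18.8
tool_pos: [0.4713, 0.0531, 0.1256]
eef_rot: [3.101, 0.463, -0.078]
contact_force: [-0.2, -1.0, 0.1]
grip_width: 0.0521
```

Run:
```python
from h import *
plan(1,5,r=.0655)
```

```text
t 18.80 pos [0.4713 0.0531 0.1256] psi -73.0 tilt [-0.048 -0.013 -0.999] q [-1.11  0.57  1.15  2.13 -0.65  0.93 -0.84] F [-0.2 -1.   0.1] M [0.02 0.11 0.05] w 0.0521
rad 0.0643 ang -161.1  psi-ang 88.1
[[[-0.2, 0.53, 0.0], -5, -1]]
```

Request:
arm_command:
  moves:
    - [[0,0,1],0,0.2]
    - [[0,0,2],0,0.2]
    - [[0,0,2.5],0,0.2]
    - [[0,0,2.5],4,0.2]
    - [[0,0,1],7,0.2]
    - [[0.4,-0.8,0],7,0.2]
    - [[0.4,-0.8,0],7,0.2]
    - [[0.4,-0.8,0],7,0.2]
    - [[0.4,-0.8,0],7,0.2]
    - [[0.4,-0.8,0],7,0.2]
    - [[0.4,-0.8,0],7,0.2]
    - [[0.4,-0.8,0],7,0.2]

```text
t: 19.8
tool_pos: [0.501, -0.0076, 0.2272]
eef_rot: [2.41, 1.957, -0.053]
contact_force: [-0.3, 0.1, -0.8]
grip_width: 0.0528
```

Request:
arm_command:
  moves:
    - [[0.4,-0.8,0],7,0.2]
    - [[0.4,-0.8,0],7,0.2]
    - [[0.4,-0.8,0],7,0.2]
    - [[0.4,-0.8,0],7,0.2]
    - [[0.4,-0.8,0],7,0.2]
    - [[0.4,-0.8,0],7,0.2]
    - [[0.4,-0.8,0],7,0.2]
    - [[0.4,-0.8,0],7,0.2]
    - [[0.4,-0.8,0],7,0.2]
    - [[0.4,-0.8,0],7,0.2]
    - [[0.4,-0.8,0],7,0.2]
    - [[0.4,-0.8,0],7,0.2]

```text
t: 20.8
tool_pos: [0.5507, -0.1148, 0.2362]
eef_rot: [0.427, 3.056, 0.004]
contact_force: [-0.6, -0.2, -0.2]
grip_width: 0.0528
```

Run:
```python
from h import *
s=st()
p=env.read_camera('wrist'); save(p,'w8')
for n in ['lock_grip','sled_pointer','marker_tip']: print(n,[(np.round(d['at'],4),d['p']) for d in env.spot_point(p,n)[:1]])
p=env.read_camera('scene'); save(p,'s8')
for n in ['lock_grip','sled_pointer','marker_tip']: print(n,[(np.round(d['at'],4),d['p']) for d in env.spot_point(p,n)[:1]])
```

```text
t 20.80 pos [ 0.5507 -0.1148  0.2362] psi 74.1 tilt [ 0.055 -0.005 -0.998] q [-0.46  0.29  0.68  1.89 -0.22  0.98  1.61] F [-0.6 -0.2 -0.2] M [0.01 0.11 0.02] w 0.0528
lock_grip [(array([ 0.5642, -0.1481,  0.1192]), 0.62)]
sled_pointer [(array([ 0.6534, -0.1313,  0.0725]), 0.57)]
marker_tip [(array([ 0.6536, -0.1437,  0.0729]), 0.65)]
lock_grip [(array([ 0.5665, -0.1544,  0.118 ]), 0.77)]
sled_pointer [(array([ 0.6533, -0.1387,  0.0732]), 0.73)]
marker_tip [(array([ 0.6535, -0.1404,  0.074 ]), 0.54)]
```

View pics/w8.png

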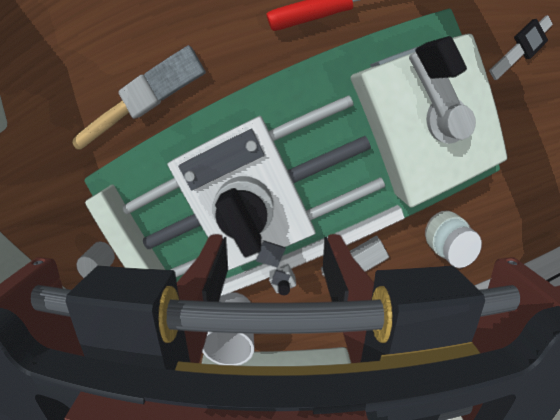

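Request:
arm_command:
  moves:
    - [[0.4,-1.0,0],5,0.2]
    - [[0.4,-1.0,0],5,0.2]
    - [[0.4,-1.0,0],5,0.2]
    - [[0.2,-0.5,0],5,0.2]
    - [[0.1,-0.2,0],3,0.2]
    - [[0,0,0],0,0.2]
    - [[0,0,0],0,0.2]

```text
t: 21.78
tool_pos: [0.5658, -0.1455, 0.2347]
eef_rot: [-0.208, 3.085, 0.023]
contact_force: [-0.6, -0.3, 0.0]
grip_width: 0.0528
```

Run:
```python
from h import *
s=st()
p=env.read_camera('wrist'); save(p,'w9')
for n in ['lock_grip','sled_pointer','marker_tip']: print(n,[(np.round(d['at'],4),d['p']) for d in env.spot_point(p,n)[:1]])
for k in range(2):
  p=env.read_camera('scene'); save(p,'s9')
  for n in ['lock_grip','sled_pointer','marker_tip']: print(n,[(np.round(d['at'],4),d['p']) for d in env.spot_point(p,n)[:1]])
i=cv2.imread('pics/w9.png')[150:300,170:370]
cv2.imwrite('pics/w9z.png',cv2.resize(i,None,fx=4,fy=4,interpolation=cv2.INTER_CUBIC))
i=cv2.imread('pics/s9.png')[220:280,180:260]
cv2.imwrite('pics/s9z.png',cv2.resize(i,None,fx=9,fy=9,interpolation=cv2.INTER_CUBIC))
```

```text
t 21.78 pos [ 0.5658 -0.1455  0.2347] psi 97.7 tilt [ 0.049  0.018 -0.999] q [-0.3   0.33  0.58  1.83 -0.25  1.01  2.09] F [-0.6 -0.3  0. ] M [ 0.02  0.04 -0.03] w 0.0528
lock_grip [(array([ 6.054e-01, -3.980e-01,  3.000e-04]), 0.65)]
sled_pointer [(array([ 0.6514, -0.1368,  0.0736]), 0.63)]
marker_tip [(array([ 0.6539, -0.1425,  0.0737]), 0.79)]
lock_grip [(array([ 0.5669, -0.153 ,  0.1204]), 0.77)]
sled_pointer [(array([ 0.6523, -0.1395,  0.0707]), 0.6)]
marker_tip [(array([ 0.6541, -0.141 ,  0.0716]), 0.47)]
lock_grip [(array([ 0.5665, -0.1508,  0.1233]), 0.84)]
sled_pointer [(array([ 0.6531, -0.1424,  0.0718]), 0.92)]
marker_tip [(array([ 0.6531, -0.1438,  0.0728]), 0.59)]
```

View pics/w9z.png

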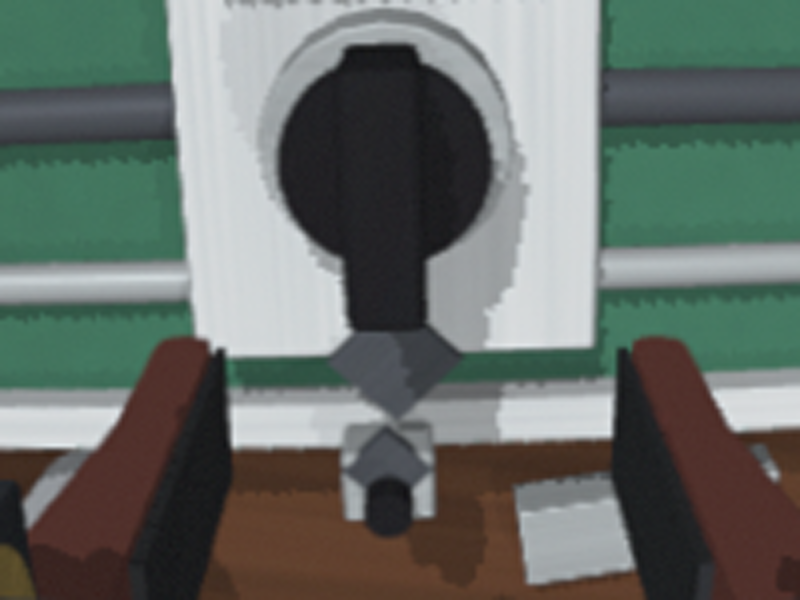

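View pics/s9z.png

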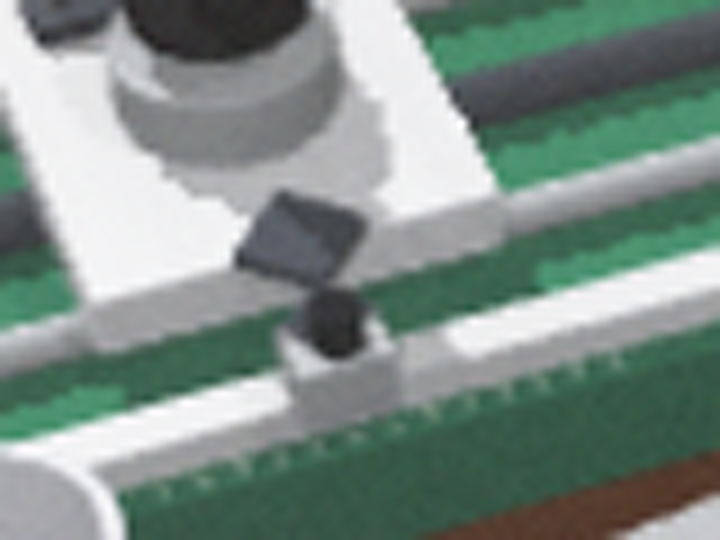

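Run:
```python
from h import *
s=st(); p=env.read_camera('wrist')
H=p['hand_eye']; T=np.eye(4); T[:3,:3]=s['m']; T[:3,3]=s['tool_pos']; T=T@H
def pix(u,v,z):
    x,y=(u-p['cx']),(v-p['cy']); r=np.hypot(x,y); th=r/p['fx']
    d=np.array([x/r*np.sin(th),-y/r*np.sin(th),-np.cos(th)]); d=T[:3,:3]@d
    return T[:3,3]+d*(z-T[2,3])/d[2]
ex=np.array([np.cos(np.radians(9.3)),np.sin(np.radians(9.3))]);ey=np.array([-ex[1],ex[0]])
f=lambda a,b:(170+a/4,150+b/4)
pts={'sled':(396,417,.0745),'mark':(387,430,.0745),'mL':(343,428,.094),'mR':(432,425,.094),'screw':(388,510,.094),'slL':(195,362,.07),'slR':(597,347,.07),'wingL':(330,360,.0745),'wingR':(462,353,.0745)}
for k,(a,b,z) in pts.items():
    w=pix(*f(a,b),z)[:2]; print(k,w.round(4),'x %.1f y %.1f'%tuple(1000*np.array([(w-AX)@ex,(w-AX)@ey])))
```

```text
t 22.38 pos [ 0.5659 -0.1458  0.2349] psi 97.8 tilt [ 0.049  0.018 -0.999] q [-0.3   0.33  0.58  1.83 -0.25  1.01  2.09] F [-1.   0.4 -0.2] M [0.01 0.08 0.01] w 0.0530
sled [ 0.6495 -0.1394] x 81.3 y -229.5
mark [ 0.6538 -0.1414] x 85.3 y -232.1
mL [ 0.6444 -0.1538] x 74.1 y -242.9
mR [ 0.6405 -0.1311] x 73.8 y -219.8
screw [ 0.6677 -0.1391] x 99.4 y -232.1
slL [ 0.6426 -0.1963] x 65.4 y -284.5
slR [ 0.6235 -0.0872] x 64.1 y -173.8
wingL [ 0.6346 -0.1593] x 63.5 y -246.7
wingR [ 0.6279 -0.1243] x 62.5 y -211.1
```

Request:
arm_command:
  moves:
    - [[-1.2,2.5,0],1,0.2]
    - [[-1.2,2.5,0],1,0.2]
    - [[-1.2,2.5,0],1,0.2]
    - [[-1.2,2.5,0],1,0.2]
    - [[-1.2,2.5,0],1,0.2]
    - [[-1.2,2.5,-0.5],1,0.2]
    - [[-1.0,2.2,-1],1,0.2]
    - [[-0.6,1.2,-1],1,0.2]
    - [[-0.3,0.6,-1.0],0,0.2]
    - [[0,0,-1],0,0.2]
    - [[0,0,0],0,0.2]

```text
t: 23.35
tool_pos: [0.47, 0.0505, 0.19]
eef_rot: [-0.431, 3.056, 0.027]
contact_force: [-0.5, -0.3, -0.8]
grip_width: 0.0531
```

Run:
```python
from h import *
s=st()
p=env.read_camera('wrist'); save(p,'w10')
print([(np.round(d['at'],4),d['p']) for d in env.spot_point(p,'crank_grip')[:1]])
print((np.array([.4695,.0548])-env.sense()['tool_pos'][:2])*100)
```

```text
t 23.35 pos [0.47   0.0505 0.19  ] psi 106.1 tilt [ 0.052  0.025 -0.998] q [-0.65  0.15  0.46  2.12 -0.11  0.83  1.74] F [-0.5 -0.3 -0.8] M [ 0.04  0.06 -0.01] w 0.0531
[(array([0.4711, 0.0523, 0.1333]), 0.97)]
[-0.17707967  0.48318961]
```

View pics/w10.png

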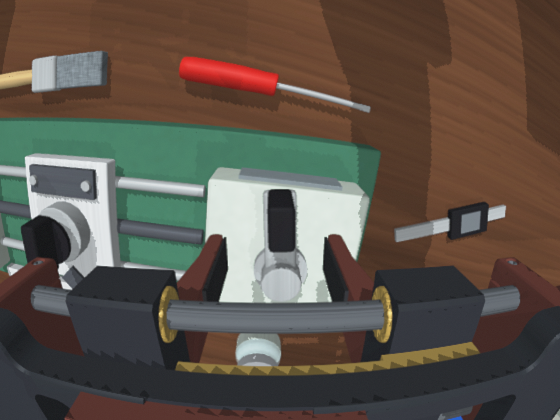

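Request:
arm_command:
  moves:
    - [[-0.1,0.3,-1.0],0,0.2]
    - [[0,0,-1.6],0,0.2]
    - [[0,0,-1.6],0,0.2]
    - [[0,0,-1.6],0,0.2]
    - [[0,0,-0.6],0,0.2]
    - [[0,0,0],0,0.2]

```text
t: 23.95
tool_pos: [0.4743, 0.052, 0.1271]
eef_rot: [-0.419, 3.047, 0.028]
contact_force: [0.7, -0.3, -0.4]
grip_width: 0.0527
```

Run:
```python
from h import *
s=st()
p=env.read_camera('wrist'); save(p,'w11')
```

```text
t 23.95 pos [0.4743 0.052  0.1271] psi 105.7 tilt [ 0.063  0.027 -0.998] q [-0.61  0.26  0.44  2.18 -0.2   0.67  1.81] F [ 0.7 -0.3 -0.4] M [0.04 0.11 0.02] w 0.0527
```

View pics/w11.png

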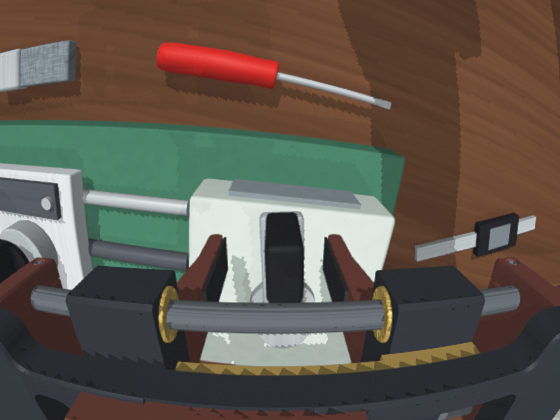

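Request:
arm_command:
  moves:
    - [[-0.3,0.2,-0.1],0,-1]
    - [[0,0,0],0,-1]
    - [[0,0,0],0,-1]
    - [[0,0,0],0,-1]
    - [[0,0,0],0,-1]
    - [[0,0,0],0,-1]
    - [[0,0,0],0,-1]
    - [[0,0,0],0,-1]

```text
t: 24.67
tool_pos: [0.4729, 0.0555, 0.1294]
eef_rot: [-0.423, 3.041, 0.03]
contact_force: [-0.1, 0.1, -1.1]
grip_width: 0.0178
```

Run:
```python
from h import *
plan(5,4)
```

```text
t 24.67 pos [0.4729 0.0555 0.1294] psi 105.8 tilt [ 0.067  0.029 -0.997] q [-0.61  0.25  0.44  2.18 -0.2   0.67  1.8 ] F [-0.1  0.1 -1.1] M [-0.34  0.02  0.2 ] w 0.0178
rad 0.0620 ang -162.7  psi-ang 268.6
[[[-0.11, 0.42, 0.0], -4, -1], [[-0.08, 0.42, 0.0], -4, -1], [[-0.05, 0.43, 0.0], -4, -1], [[-0.02, 0.43, 0.0], -4, -1], [[0.01, 0.43, 0.0], -4, -1]]
```

Request:
arm_command:
  moves:
    - [[-0.11,0.43,0.0],-4,-1]
    - [[-0.08,0.43,0.0],-4,-1]
    - [[-0.05,0.44,0.0],-4,-1]
    - [[-0.02,0.44,0.0],-4,-1]
    - [[0.01,0.44,0.0],-4,-1]
    - [[0,0,0.0],0,-1]

```text
t: 25.17
tool_pos: [0.4704, 0.0784, 0.1295]
eef_rot: [0.131, 3.065, 0.009]
contact_force: [1.3, 3.8, -3.9]
grip_width: 0.0182
```

Run:
```python
from h import *
plan(1,4)
```

```text
t 25.17 pos [0.4704 0.0784 0.1295] psi 85.1 tilt [ 0.074  0.003 -0.997] q [-0.76  0.26  0.52  2.19 -0.19  0.66  1.37] F [ 1.3  3.8 -3.9] M [0.31 0.06 0.19] w 0.0182
rad 0.0619 ang 175.9  psi-ang 269.3
[[[0.05, 0.43, 0.0], -4, -1]]
```

Request:
arm_command:
  moves:
    - [[0,0,0],0,0.2]
    - [[0,0,0],0,0.2]
    - [[0,0,0],0,0.2]
    - [[0,0,0],0,0.2]
    - [[0,0,0],0,0.2]
    - [[0,0,1],0,0.2]
    - [[0,0,2],0,0.2]
    - [[0,0,2.5],0,0.2]
    - [[0,0,2.5],1,0.2]
    - [[0,0,1.5],1,0.2]
    - [[1.0,-2.4,0],1,0.2]
    - [[1.0,-2.4,0],1,0.2]

```text
t: 26.17
tool_pos: [0.4895, 0.029, 0.2332]
eef_rot: [0.006, 3.068, 0.014]
contact_force: [-0.1, -0.0, -0.7]
grip_width: 0.053
```

Request:
arm_command:
  moves:
    - [[1.0,-2.4,0],1.5,0.2]
    - [[1.0,-2.4,0],1.5,0.2]
    - [[1.0,-2.4,0],1.5,0.2]
    - [[1.0,-2.4,0],1.5,0.2]
    - [[1.0,-2.4,0],1.5,0.2]
    - [[1.0,-2.4,0],1.5,0.2]
    - [[0.8,-2.0,0],1.5,0.2]
    - [[0.4,-1.0,0],0,0.2]
    - [[0,0,0],0,0.2]
    - [[0,0,0],0,0.2]

```text
t: 27.0
tool_pos: [0.5645, -0.162, 0.2436]
eef_rot: [-0.281, 3.046, 0.024]
contact_force: [0.4, 0.9, 0.3]
grip_width: 0.0529
```

Run:
```python
from h import *
s=st()
p=env.read_camera('wrist'); save(p,'w12')
for n in ['lock_grip','sled_pointer','marker_tip']: print(n,[(np.round(d['at'],4),d['p']) for d in env.spot_point(p,n)[:1]])
i=cv2.imread('pics/w12.png')[120:300,150:390]
cv2.imwrite('pics/w12z.png',cv2.resize(i,None,fx=3.3,fy=3.3,interpolation=cv2.INTER_CUBIC))
p=env.read_camera('scene'); save(p,'s12')
for n in ['lock_grip','sled_pointer','marker_tip']: print(n,[(np.round(d['at'],4),d['p']) for d in env.spot_point(p,n)[:1]])
```

```text
t 27.00 pos [ 0.5645 -0.162   0.2436] psi 100.6 tilt [ 0.08   0.023 -0.997] q [-0.33  0.32  0.66  1.84 -0.28  1.    2.2 ] F [0.4 0.9 0.3] M [0.01 0.03 0.02] w 0.0529
lock_grip [(array([ 0.5665, -0.152 ,  0.1237]), 0.56)]
sled_pointer [(array([ 0.6546, -0.1376,  0.0701]), 0.72)]
marker_tip [(array([ 0.6497, -0.1412,  0.074 ]), 0.94)]
lock_grip [(array([ 0.5669, -0.1541,  0.1201]), 0.73)]
sled_pointer [(array([ 0.6491, -0.142 ,  0.0718]), 0.56)]
marker_tip [(array([ 0.6528, -0.1417,  0.0753]), 0.51)]
```

View pics/w12z.png

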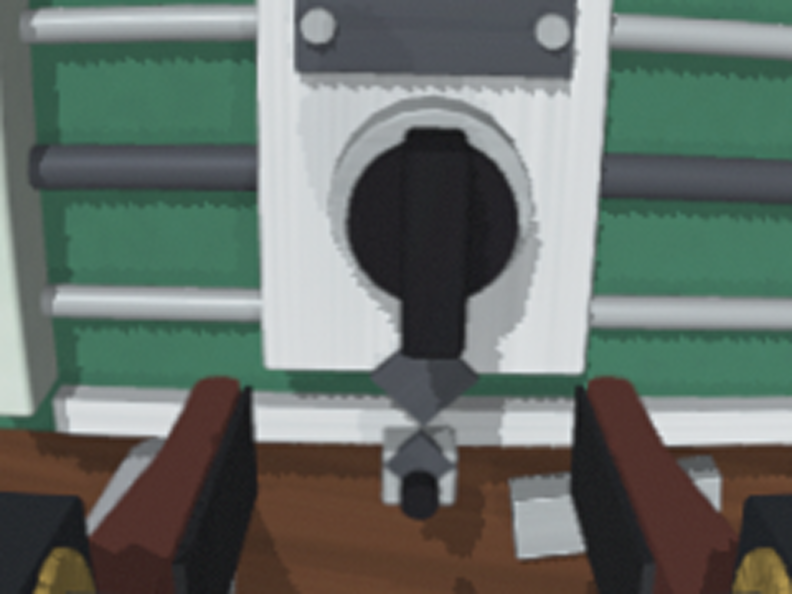

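Request:
arm_command:
  moves:
    - [[0.3,0.6,-1.0],0,0.2]
    - [[0.1,0.2,-2.0],-0.5,0.2]
    - [[0,0,-2.0],-0.5,0.2]
    - [[0,0,-1.5],0,0.2]
    - [[0,0,0],0,0.2]
    - [[0,0,0],0,0.2]

```text
t: 27.9
tool_pos: [0.57, -0.1474, 0.1737]
eef_rot: [-0.264, 3.046, 0.026]
contact_force: [0.5, 0.2, 0.6]
grip_width: 0.0528
```

Run:
```python
from h import *
s=st()
p=env.read_camera('wrist'); save(p,'w13')
for n in ['lock_grip','sled_pointer','marker_tip']: print(n,[(np.round(d['at'],4),d['p']) for d in env.spot_point(p,n)[:1]])
```

```text
t 27.90 pos [ 0.57   -0.1474  0.1737] psi 99.9 tilt [ 0.082  0.024 -0.996] q [-0.31  0.4   0.61  1.91 -0.36  0.86  2.23] F [0.5 0.2 0.6] M [ 0.01  0.05 -0.01] w 0.0528
lock_grip [(array([ 0.5649, -0.152 ,  0.1233]), 0.95)]
sled_pointer [(array([ 0.6538, -0.1376,  0.0728]), 0.59)]
marker_tip [(array([ 0.6561, -0.1427,  0.069 ]), 0.65)]
```

View pics/w13.png

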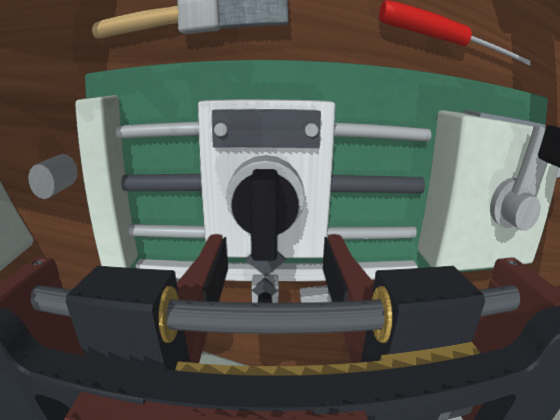

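Request:
arm_command:
  moves:
    - [[-0.1,-0.5,-1.0],0,0.2]
    - [[0,0,-1.5],0,0.2]
    - [[0,0,-1.5],0,0.2]
    - [[0,0,-1.2],0,0.2]
    - [[0,0,0],0,0.2]
    - [[0,0,0],0,0.2]

```text
t: 28.6
tool_pos: [0.5722, -0.156, 0.1237]
eef_rot: [-0.261, 3.035, 0.022]
contact_force: [0.1, -0.1, -0.1]
grip_width: 0.0525
```

Run:
```python
from h import *
s=st()
p=env.read_camera('wrist'); save(p,'w14')
for n in ['lock_grip']: print(n,[(np.round(d['at'],4),d['p']) for d in env.spot_point(p,n)[:1]])
```

```text
t 28.60 pos [ 0.5722 -0.156   0.1237] psi 99.8 tilt [ 0.093  0.022 -0.995] q [-0.25  0.47  0.57  1.94 -0.43  0.76  2.3 ] F [ 0.1 -0.1 -0.1] M [ 0.03  0.1  -0.01] w 0.0525
lock_grip [(array([ 0.5659, -0.1505,  0.1222]), 0.57)]
```

View pics/w14.png

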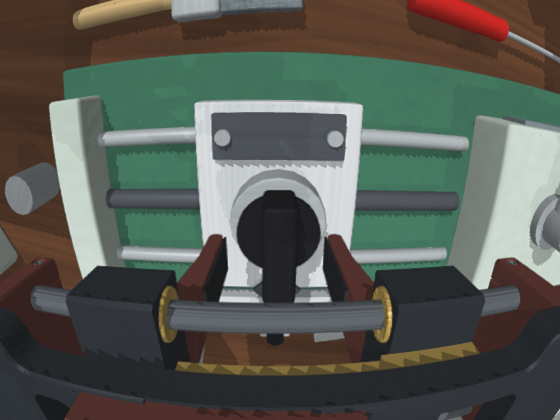

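Request:
arm_command:
  moves:
    - [[-0.3,0.15,-1.0],0,0.2]
    - [[0,0,0],0,-1]
    - [[0,0,0],0,-1]
    - [[0,0,0],0,-1]
    - [[0,0,0],0,-1]
    - [[0,0,0],0,-1]
    - [[0,0,0],0,-1]
    - [[0,0,0],0,-1]
    - [[0,0,0],0,-1]

```text
t: 29.45
tool_pos: [0.5707, -0.1543, 0.1156]
eef_rot: [-0.261, 3.031, 0.021]
contact_force: [-0.4, -0.7, -0.9]
grip_width: 0.018
```

Run:
```python
from h import *
s=st()
```

```text
t 29.45 pos [ 0.5707 -0.1543  0.1156] psi 99.9 tilt [ 0.098  0.022 -0.995] q [-0.25  0.47  0.56  1.96 -0.44  0.73  2.31] F [-0.4 -0.7 -0.9] M [-0.01  0.04 -0.19] w 0.0180
```

Request:
arm_command:
  moves:
    - [[0,0,-0.4],0,-1]
    - [[0,0,-0.4],0,-1]
    - [[0,0,-0.3],0,-1]
    - [[0,0,-0.2],0,-1]

```text
t: 29.78
tool_pos: [0.5714, -0.1545, 0.1058]
eef_rot: [-0.259, 3.028, 0.026]
contact_force: [-12.3, 4.9, 33.9]
grip_width: 0.0182
```

Run:
```python
from h import *
s=st()
```

```text
t 29.78 pos [ 0.5714 -0.1545  0.1058] psi 99.8 tilt [ 0.1    0.026 -0.995] q [-0.24  0.49  0.54  1.96 -0.46  0.71  2.33] F [-12.3   4.9  33.9] M [ 1.3   2.22 -0.04] w 0.0182
```

Request:
arm_command:
  moves:
    - [[0,-0.02,0],-5,-1]
    - [[0,-0.02,0],-5,-1]
    - [[0,-0.02,-0.03],-5,-1]
    - [[-0.01,-0.02,-0.03],-5,-1]

```text
t: 30.12
tool_pos: [0.571, -0.1551, 0.1082]
eef_rot: [0.289, 3.022, 0.006]
contact_force: [-2.8, 1.4, 8.2]
grip_width: 0.0178
```

Run:
```python
from h import *
s=st()
```

```text
t 30.12 pos [ 0.571  -0.1551  0.1082] psi 79.1 tilt [ 0.105 -0.006 -0.994] q [-0.34  0.5   0.66  1.98 -0.5   0.71  2.  ] F [-2.8  1.4  8.2] M [0.05 0.74 0.03] w 0.0178
```

Request:
arm_command:
  moves:
    - [[-0.01,-0.02,-0.15],-5,-1]
    - [[-0.02,-0.02,-0.12],-5,-1]
    - [[-0.02,-0.02,-0.1],-5,-1]
    - [[-0.02,-0.02,-0.1],-5,-1]
    - [[-0.02,-0.01,-0.1],-5,-1]
    - [[-0.02,-0.01,-0.1],-5,-1]

```text
t: 30.62
tool_pos: [0.5706, -0.1561, 0.1061]
eef_rot: [1.095, 2.832, -0.031]
contact_force: [-5.4, 2.2, 14.7]
grip_width: 0.0178
```

Run:
```python
from h import *
s=st()
```

```text
t 30.62 pos [ 0.5706 -0.1561  0.1061] psi 47.8 tilt [ 0.091 -0.057 -0.994] q [-0.49  0.57  0.84  1.98 -0.59  0.73  1.52] F [-5.4  2.2 14.7] M [0.2  1.4  0.02] w 0.0178
```

Request:
arm_command:
  moves:
    - [[-0.02,-0.01,-0.08],-5,-1]
    - [[-0.02,-0.01,-0.08],-5,-1]
    - [[-0.02,-0.01,-0.08],-5,-1]
    - [[-0.02,0,-0.08],-5,-1]
    - [[-0.02,0,-0.08],-5,-1]
    - [[-0.02,0,-0.08],-5,-1]

```text
t: 31.12
tool_pos: [0.5695, -0.1566, 0.1061]
eef_rot: [1.823, 2.439, -0.067]
contact_force: [-4.2, 2.4, 12.2]
grip_width: 0.0177
```

Run:
```python
from h import *
s=st()
```

```text
t 31.12 pos [ 0.5695 -0.1566  0.1061] psi 16.5 tilt [ 0.05  -0.092 -0.994] q [-0.6   0.68  1.01  1.97 -0.69  0.82  1.05] F [-4.2  2.4 12.2] M [ 0.14  1.38 -0.01] w 0.0177
```

Request:
arm_command:
  moves:
    - [[0,0,-0.08],-4,-1]
    - [[0,0,-0.08],-4,-1]
    - [[0,0,-0.08],-4,-1]

```text
t: 31.37
tool_pos: [0.5701, -0.1575, 0.1062]
eef_rot: [2.075, 2.235, -0.085]
contact_force: [-4.6, -0.5, 10.4]
grip_width: 0.0204
```

Run:
```python
from h import *
s=st()
```

```text
t 31.37 pos [ 0.5701 -0.1575  0.1062] psi 4.3 tilt [ 0.029 -0.103 -0.994] q [-0.63  0.73  1.07  1.95 -0.73  0.87  0.87] F [-4.6 -0.5 10.4] M [-0.33  0.91  0.94] w 0.0204
```

Request:
arm_command:
  moves:
    - [[0,0,0.2],1,-1]
    - [[0,0,0.4],1,-1]
    - [[0,0,0.4],1,-1]
    - [[0,0,0.2],0,-1]
    - [[0,0,0],0,-1]

```text
t: 31.78
tool_pos: [0.5698, -0.1576, 0.1154]
eef_rot: [2.002, 2.297, -0.094]
contact_force: [-0.0, -1.0, 2.9]
grip_width: 0.0195
```

Run:
```python
from h import *
s=st()
```

```text
t 31.78 pos [ 0.5698 -0.1576  0.1154] psi 7.9 tilt [ 0.03  -0.108 -0.994] q [-0.64  0.71  1.07  1.95 -0.7   0.87  0.91] F [-0.  -1.   2.9] M [-0.23  0.18  0.53] w 0.0195
```

Request:
arm_command:
  moves:
    - [[0,0,0],0,0.2]
    - [[0,0,0],0,0.2]
    - [[0,0,0],0,0.2]
    - [[0,0,0],0,0.2]
    - [[0,0,0],0,0.2]
    - [[0,0,0],0,0.2]
    - [[0,0,1],0,0.2]
    - [[0,0,2],0,0.2]
    - [[0,0,2.5],0,0.2]
    - [[0,0,2.5],0,0.2]
    - [[0,0,2.5],0,0.2]
    - [[0,0,0],0,0.2]

```text
t: 32.78
tool_pos: [0.5681, -0.1581, 0.2266]
eef_rot: [2.008, 2.295, -0.096]
contact_force: [0.8, -0.4, 0.4]
grip_width: 0.0523
```

Request:
arm_command:
  moves:
    - [[-3,3,1],0,0.2]
    - [[-3,3,1],0,0.2]
    - [[-3,3,0],0,0.2]
    - [[-1,2,0],0,0.2]
    - [[0,0,0],0,0.2]
    - [[0,0,0],0,0.2]

```text
t: 33.28
tool_pos: [0.4681, -0.0591, 0.2478]
eef_rot: [2.024, 2.279, -0.099]
contact_force: [0.3, -0.3, 0.4]
grip_width: 0.0524
```

Run:
```python
from h import *
s=st()
for c in ['wrist','scene','top']:
  p=env.read_camera(c); save(p,c+'15')
  for n in ['lock_grip','sled_pointer','marker_tip']: print(c,n,[(np.round(d['at'],4),d['p']) for d in env.spot_point(p,n)[:1]])
  if c!='wrist':
    W=cloud(p)
    for d in env.regions_of(p,'lock_grip')[:1]:
        P=W[d['mask']]; print(np.nanpercentile(P[:,2],[80,95,99]))
        top=P[P[:,2]>.125]
        print(len(top),cv2.minAreaRect((top[:,:2]*1000).astype(np.float32)))
i=cv2.imread('pics/scene15.png')[160:330,110:350]
cv2.imwrite('pics/s15z.png',cv2.resize(i,None,fx=3.3,fy=3.3,interpolation=cv2.INTER_CUBIC))
```

```text
t 33.28 pos [ 0.4681 -0.0591  0.2478] psi 6.8 tilt [ 0.026 -0.11  -0.994] q [-1.27  0.31  1.45  2.07 -0.24  1.    0.4 ] F [ 0.3 -0.3  0.4] M [ 0.04  0.06 -0.03] w 0.0524
wrist lock_grip [(array([ 0.5651, -0.1555,  0.1227]), 0.85)]
wrist sled_pointer [(array([ 0.656 , -0.1365,  0.0723]), 0.83)]
wrist marker_tip [(array([ 0.6552, -0.1451,  0.072 ]), 0.75)]
scene lock_grip []
scene sled_pointer [(array([ 0.6512, -0.1429,  0.0704]), 0.65)]
scene marker_tip [(array([ 0.6544, -0.1393,  0.0724]), 0.51)]
[0.13665785 0.13863124 0.14019244]
183 ((574.0379028320312, -154.0220184326172), (17.879392623901367, 54.867225646972656), 9.691268920898438)
top lock_grip [(array([ 0.5686, -0.1572,  0.1242]), 0.64)]
top sled_pointer [(array([ 0.6505, -0.1405,  0.0739]), 0.93)]
top marker_tip [(array([ 0.6515, -0.1397,  0.0722]), 0.39)]
[0.13726028 0.14111112 0.14480407]
133 ((565.1815795898438, -156.7440185546875), (19.424345016479492, 56.26646423339844), 16.39959144592285)
```

View pics/s15z.png

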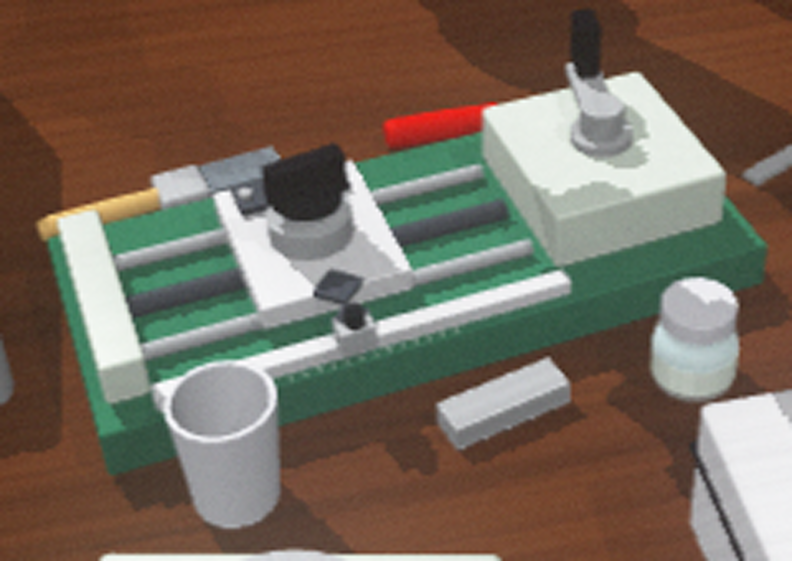

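View pics/wrist15.png

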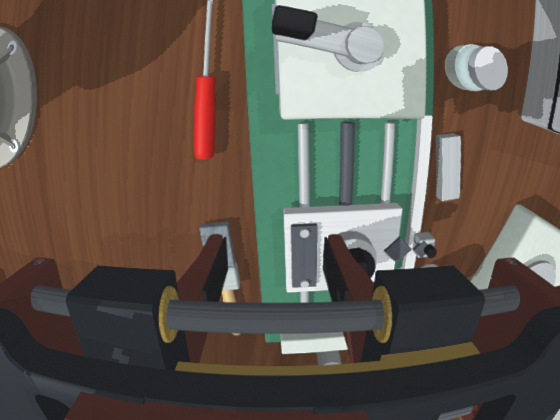

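View pics/top15.png

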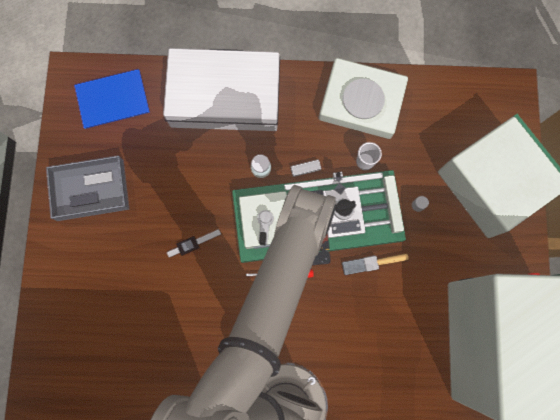

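Run:
```python
from h import *
a=cv2.imread('pics/s12.png');b=cv2.imread('pics/scene15.png')
z=lambda i:cv2.resize(i[220:280,180:260],None,fx=5,fy=5,interpolation=cv2.INTER_CUBIC)
cv2.imwrite('pics/cmp.png',np.hstack([z(a),z(b)]))
g=lambda i:cv2.cvtColor(i,cv2.COLOR_BGR2GRAY).astype(np.float32)
r=np.s_[240:256,200:235]
print(cv2.phaseCorrelate(g(a)[r],g(b)[r]))
st()
```

```text
((0.024986031945601894, 0.2700214540053141), 0.9141419389181666)
t 33.98 pos [ 0.4686 -0.0605  0.2479] psi 6.6 tilt [ 0.025 -0.113 -0.993] q [-1.27  0.31  1.44  2.07 -0.24  1.    0.4 ] F [-0.5 -0.2  0.4] M [-0.    0.04 -0.05] w 0.0523
```

View pics/cmp.png

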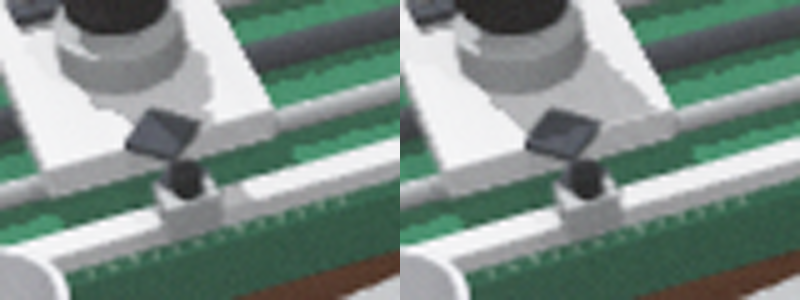

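```bash
python3 -c "
from h import *
print(env.close_job())"
```

```text
the job is handed in; nothing more can be done
None
```

The sled is set opposite the marker and the lock knob is turned to its stop and back up. The job was handed in at about 34 s, with the gripper open and clear of everything.

**Crank:** I turned it about 1.15 turns clockwise in three grips. The last was a 21° correction, after a close wrist-camera look put the sled about 2.5 mm short.

**Lock knob:** I pressed it to its bottom stop, about 9 to 10 mm down. I turned it clockwise until a reaction of about 0.9 N m showed it was at the stop, then let it rise while still gripped and released it.

**Last checks:**
- **Alignment:** after the final correction, the wrist close-up showed the two noses opposite each other to within about 1 mm. The scene camera showed the sled did not move during locking.
- **Knob height:** its top reads z ≈ 138 mm, which is the height given for the knob when up.
- **Knob angle:** the top camera puts the bar at the 83° stop angle. The scene camera's outline read about 7° further round.
- **Forces:** the highest wrist force I saw was about 36 N, while pressing the knob.
- **Bystanders:** none of them looked moved in the final pictures.

**Where the checks disagreed:** the networks' nose positions were inconsistent at the end. The y difference read about -0.6 mm from the top camera, -3 mm from the scene camera and more than +8 mm from the wrist camera. I trusted the close-up picture over these.

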